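# Couple the circuit-board holder onto its bench ball

### The job

Mount the circuit-board holder on the ball of the bench plate: raise its locking handle, carry the holder over, keeping it level, and lower it gently over the ball until it sits flush on the plate, lined up with the plate's length, then press the handle fully down to lock it and let go. The ball may be clamped anywhere along its short slot, so feel for it rather than ramming it, never force the handle, and leave the other things on the bench where they are.

Things in the scene. Friction and masses are not known exactly. Their poses are not given: they have to be found in the camera images.
- coupler: Loose circuit-board holder, about 0.8 kg: grey head with a ball socket beneath, narrower grip tail behind (-x), crossbar in front (+x). Origin: middle of the flat underside's socket mouth; z up. Head x -20 to 52 mm, 44 wide, 44 high. Tail x -62 to -20, 28 wide, 40 high. Starts upright on a plywood rest 15 mm thick, loosely between stops 8 mm high that leave the tail's sides free.
- socket (a point): Mouth of the ball socket, at the coupler's origin, same axes. 31 x 31 mm square, 36 mm deep, open below. With the handle above 1.3 rad a steel jaw inside is drawn clear. With the handle down the jaw reaches under the ball: a lowered handle keeps the ball out, and the handle cannot close until the holder is right down; forcing it presses the jaw hard on the ball.
- crossbar (a point): Middle of the holder's aluminium crossbar, coupler frame (58, 0, 33) mm; bar 110 mm long along y, 12 mm thick, an upright black jaw 20 mm high on each end (top 59 mm above the underside).
- tail_grip (a point): Middle of the grip tail: coupler frame (-42, 0, 24) mm. Grip here across y (28 mm), firmly (about 100 N): the holder is heavier at the head and pivots in a weak grip.
- lock_handle (a joint): Angle of the locking handle (rad): 0 = right down, lying back over the tail, locked; 1.8 = fully raised, past upright and leaning to the crossbar side. It turns about the coupler's y axis, takes about 1 N at the knob to move, and stays where it is left. The holder is only resting: dragging the knob off its arc tips it.
- handle_hinge (a point): Hinge axis of the handle, coupler frame (30, 0, 52) mm, axis along y.
- handle_knob (a point): Centre of the black roller knob (22 mm diameter, 22 mm long along y, flat ends, turns freely) on the end of the handle, 116 mm from the hinge; at angle a it is at (30 - 116 cos a, 0, 52 + 116 sin a) mm in the coupler frame. The handle is a flat steel bar 14 mm wide and 9 mm thick.
- ball_plate: Aluminium plate screwed to the bench, 190 mm (x -95 to 95) by 70 mm (y), 20 mm thick; origin at its underside, below the middle of the ball slot, which runs along x. The holder goes on with its x along the plate's x (either way round) and is home when its underside lies on the plate. Pressing the holder on the plate or ball with over 60 N (a touch much faster than 30 mm/s does it) damages them.
- plate_top (a point): Middle of the slot on the plate's top face; plate's axes. A steel ball, 28 mm diameter with a flat 20 mm wide on top, stands in the slot on a 12 mm neck, its centre 20 mm and flat top 30 mm above the top face. It is clamped firmly, at y = 0 but anywhere from x = -24 to 24 mm; this place is not measured and must be felt or seen.
- parts_bin: Bystander: clear open bin, 100 x 140 x 60 mm, origin under its centre.
- strips: Bystander: small bundle of aluminium strips, 200 x 29 x 12 mm, origin under its centre, long along its x.
- carton: Bystander: carton, 90 x 120 x 70 mm, origin under its centre.
- flux: Bystander: jar, 44 mm diameter, 100 mm high, origin under its centre.
Not all that is in view belongs to the job. Leave any pink look-alike of the ball_plate alone.

How it is judged:
By the outcome, as a careful person would: the job done as asked, in the order asked, and still so for the second after the job is handed in, with the robot touching nothing.
It also fails if it takes over 72 s, if anything falls off the work surface, if the arm or the gripper's body presses on something with over 40 N, if the wrist force passes 120 N, or if a joint passes its speed limit or range.

### The arm

A 6-joint arm with a two-finger parallel gripper is mounted at the origin on the work surface. World frame = base frame: x ahead of the robot, y to its left, z up, the work surface at z = 0. Lengths are in m, angles in degrees, forces in N, time in s.
With the tool pointing down it reaches from about 0.275 to 0.825 m from the base axis. Payload 4.9 kg.
Tool frame: the origin (TCP) lies on the mounting face of the last link; the fingertips stand 173 mm ahead of it and the grasp point (between the pads) lies 155 mm ahead of it; z points along the fingers, y is the direction in which the jaws open and shut (so a half turn about z gives the same grasp; the last joint's range is limited). The gripper opens to 85 mm and grips with 20 to 120 N. Pads are 22 mm wide; open, the fingers measure 114 mm over their backs; the gripper's body (76 mm by 85 mm) begins 54 mm behind the grasp point. The pads swing forward as they close: fully open they stand 13 mm farther back than shut.
Start: joints at [-81.83, 18.69, -11.035, 60.275, 0, 82.311], TCP at [0.15, -0.529, 0.405] pointing down, gripper open.
Joint ranges: [-152.03, 152.03], [-55.5, 102.48], [-74.3, 77.21], [-110.64, 120.58], [-84.22, 78.4], [-180, 180]. Speed limits (degrees/s): [147.25, 147.25, 180, 180, 180, 180].

### API

Orientations are given as a 3x3 rotation matrix whose columns are the frame's x, y, z axes.
In Python, from station import bot, read_camera, get_calibration, models gives the robot as it stands.
- The arm moves only by the tool apply_moves, never from a script. Its arguments are lists of equal length, an entry for each row: "xyz": the shift along the world's x, y, z in cm, a list of three; "turn": the turn, a rotation vector about the world's x, y, z in degrees, a list of three; "hand": the gripper's target within -1 to 1 (shut at 1, half-way at 0, fully open at -1). In form: {"xyz": [[dx, dy, dz], ...], "turn": [[wx, wy, wz], ...], "hand": [hand, ...]}. A call has 1 to 5 rows; each row shifts and turns the commanded pose from where the row before left it; what a row does not reach is not made up. A row lasts 1/12 s, in which the tool goes at most 41.7 mm and 7.16 degrees, less where a joint would pass 70% of its speed; a pose out of reach is approached as far as the arm can. A call with a gripper value outside its range is refused whole. The fingers move at their own pace and stop on an object; the grip force is fixed at half the most. Time passes only in rows, so rows that do not move let the fingers close. It gives the time, the measured TCP pose, the force and the opening at its end, in the units of the state.
- bot.sense(): the state, without advancing time (a new reading comes with each control period).
- read_camera(name): name is "side" or "top"; returns the picture (384x512x3 uint8, red, green, blue); there is no depth.
- get_calibration(name): a dict with "camera_matrix" (3x3 intrinsics, pixels), "R" (3x3) and "t" (3): a world point X has camera coordinates R X + t. Camera axes: x right, y down, z forward; pixel columns grow to the right and rows downward; lengths in m; the calibration is good to about 2 mm. A picture is of the moment at which its call begins. get_calibration takes no time and is no camera call.
- bot.hand_in(): hands the job in, once; it reports no verdict.
Trained networks look in the newest picture that a camera, given by its name, has taken for a name from the list of things; names that differ only in an ending like _2 or _b are one class to them, and where a whole thing is asked for, a point or a joint stands for the part that bears it (a point fixed in the world has none). Each returns a list of dicts, best first, with "score" (0 to 1); they miss things now and then, are a little off and sometimes report something else, mostly with a low value. They report only what shows in the picture. A call takes as long as a camera call. They do not tell look-alikes from the thing itself.
- models.silhouettes(label, camera): "region" (384x512 bool, what is visible of it) and "rect" ([left, top, right, bottom] in pixels, round what is visible of it).
- models.place_of(label, camera): "point" ([column, row] in pixels: a listed point, or the origin of a listed thing).
The state is a dict: "clock": time; "joint_pos": joint angles; "qvel": joint speeds; "joint_torque": joint torques, N m; "tool_pos": TCP position; "ee_rot": TCP orientation; "wrist_force": force on the tool from outside, world axes, zero at the start; "torque": the same for the moment, N m; "finger_gap": opening from 0.0 (shut) to 1.0 (fully open).
Only numpy, scipy, OpenCV 4.12 (cv2) and the standard library are available. Lean on these libraries where they do the work, as an engineer would, in place of code of your own. Each camera call takes 0.05 s, during which the arm holds its last target.

## Working session

There is one attempt and no reset: what is moved stays moved. The work goes in short steps, Python scripts to look and compute and a tool call to move; the robot and the scene stay as the last step left them, time stands still between calls to the robot, and variables do not carry over. Pictures are saved under pics/ and viewed, and the job is handed in when it is done.

Besides the shell and the picture viewer there is one more tool, called after "Call:" as a command line: name --argument value ..., lists and objects as JSON in quotes. apply_moves: Moves the arm, as the interface text tells. Its arguments: {"type":"object","properties":{"xyz":{"type":"array","items":{"type":"array","items":{"type":"number"}}},"turn":{"type":"array","items":{"type":"array","items":{"type":"number"}}},"hand":{"type":"array","items":{"type":"number"}}},"required":["xyz","turn","hand"]}

```bash
mkdir -p pics; ls
python3 - <<'E'
from station import bot, read_camera, get_calibration, models
import cv2
for c in ("side","top"):
    im=read_camera(c); cv2.imwrite(f"pics/{c}0.png",im[:,:,::-1])
    k=get_calibration(c); print(c,k)
    for l in ["coupler","crossbar","tail_grip","handle_hinge","handle_knob","ball_plate","plate_top","socket"]:
        print(l,[(round(d["score"],2),[round(float(x),1) for x in d["point"]]) for d in models.place_of(l,c)][:3])
print(bot.sense())
E
```

```text
pics
side {'camera_matrix': array([[361.0847394 ,   0.        , 259.5422862 ],
       [  0.        , 361.0847394 , 189.66253455],
       [  0.        ,   0.        ,   1.        ]]), 'R': array([[ 0.91539559, -0.40238233, -0.01180526],
       [-0.3127519 , -0.69241622, -0.65018922],
       [ 0.2534505 ,  0.59887247, -0.7596806 ]]), 't': array([-0.54632624,  0.22197516,  0.8551467 ])}
coupler [(0.8, [212.2, 160.0])]
crossbar [(0.86, [233.9, 144.1])]
tail_grip [(0.64, [201.7, 161.3])]
handle_hinge [(0.55, [221.1, 143.8])]
handle_knob [(0.72, [188.4, 157.5]), (0.63, [358.8, 313.4])]
ball_plate [(0.71, [248.1, 211.3]), (0.69, [289.1, 258.1]), (0.16, [201.4, 160.0])]
plate_top [(0.61, [246.2, 205.0])]
socket [(0.57, [214.2, 159.7])]
top {'camera_matrix': array([[438.63639195,   0.        , 260.79430441],
       [  0.        , 438.63639195, 189.39484296],
       [  0.        ,   0.        ,   1.        ]]), 'R': array([[-0.03242758, -0.99946708,  0.00374398],
       [-0.9729994 ,  0.03071193, -0.22875521],
       [ 0.22851832, -0.01106087, -0.97347678]]), 't': array([0.00237178, 0.59947415
[... 455 characters left out ...]
.02770272e+01,
        8.74309285e-04,  8.23123308e+01]), 'qvel': array([ 0.08732183,  0.04246418,  0.0682573 , -0.00670585,  0.05965155,
        0.0378634 ]), 'joint_torque': array([-4.12049912e-04, -4.43315077e+01,  2.62759334e+01,  9.07768081e-04,
       -1.13343702e-05, -2.72083369e-06]), 'tool_pos': array([ 0.15030085, -0.52906275,  0.40469999]), 'ee_rot': array([[ 9.61949484e-01,  2.73227360e-01,  1.41599391e-05],
       [ 2.73227360e-01, -9.61949484e-01,  8.75019326e-06],
       [ 1.60119383e-05, -4.54836112e-06, -1.00000000e+00]]), 'wrist_force': array([ 0.66716749,  0.18900782, -0.44120544]), 'torque': array([-0.04508729, -0.00170215,  0.00980223]), 'finger_gap': 1.0006511786101724}
```

View pics/side0.png

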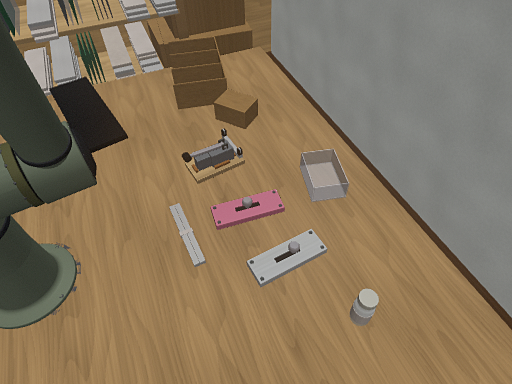

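View pics/top0.png

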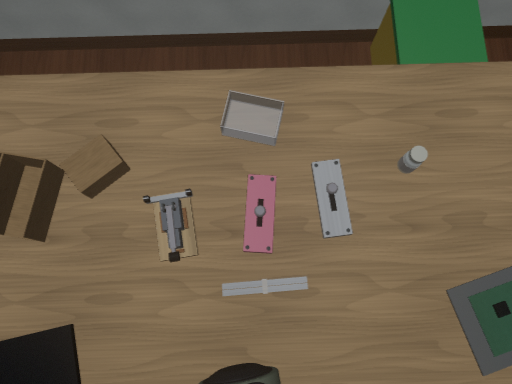

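Run:
```python
import cv2
a=cv2.imread("pics/top0.png"); cv2.imwrite("pics/top0c.png",cv2.resize(a[150:290,110:370],(780,420),interpolation=cv2.INTER_CUBIC))
a=cv2.imread("pics/side0.png"); cv2.imwrite("pics/side0c.png",cv2.resize(a[100:300,160:340],(720,600)[:2],interpolation=cv2.INTER_CUBIC))
```

```text
(no output)
```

View pics/top0c.png

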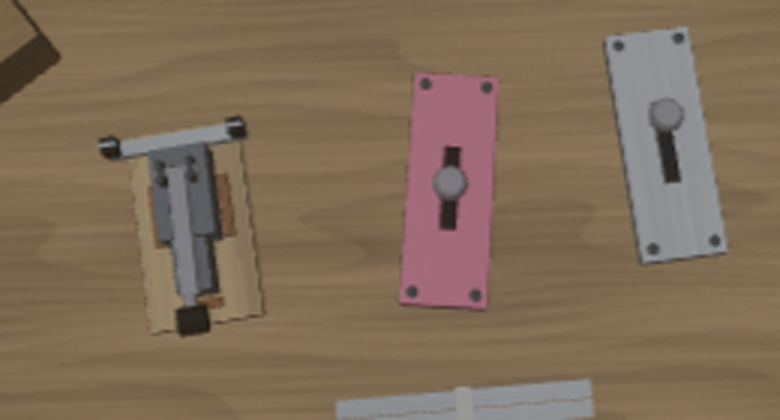

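View pics/side0c.png

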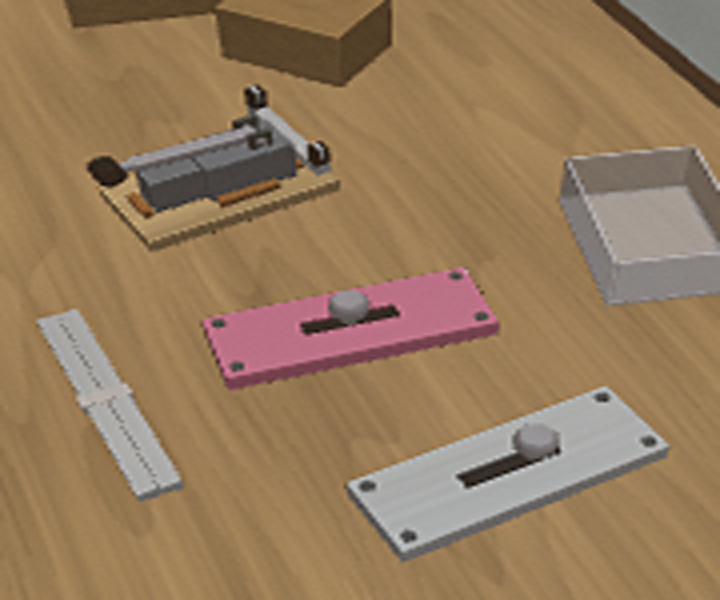

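```bash
cat > H.py <<'E'
import numpy as np, cv2
from station import bot, read_camera, get_calibration, models
from scipy.optimize import minimize
CAL={c:get_calibration(c) for c in ("side","top")}
def proj(c,X):
    k=CAL[c]; p=(np.asarray(X)@k["R"].T+k["t"])@k["camera_matrix"].T
    return p[:,:2]/p[:,2:]
def box(x0,x1,y0,y1,z0,z1):
    return np.array([[x,y,z] for x in(x0,x1) for y in(y0,y1) for z in(z0,z1)])/1000.
def coupler(a):
    P=[box(-20,52,-22,22,0,44),box(-62,-20,-14,14,0,40),box(52,64,-55,55,27,39),
       box(52,64,-55,-43,39,59),box(52,64,43,55,39,59)]
    d=np.array([-np.cos(a),0,np.sin(a)]);n=np.array([d[2],0,-d[0]]);h=np.array([30,0,52])
    P.append(np.array([h+d*s+n*t+np.array([0,w,0]) for s in(0,105) for t in(-4.5,4.5) for w in(-7,7)])/1000)
    P.append(np.array([h+d*116+11*np.array([np.cos(q),0,np.sin(q)])+np.array([0,w,0]) for q in np.linspace(0,6.28,16) for w in(-11,11)])/1000)
    return P
def plate(): return [box(-95,95,-35,35,0,20)]
def place(P,x,y,z,yaw):
    R=np.array([[np.cos(yaw),-np.sin(yaw),0],[np.sin(yaw),np.cos(yaw),0],[0,0,1]])
    return [p@R.T+[x,y,z] for p in P]
S=4
def mask(c,P):
    m=np.zeros((384*S,512*S),np.uint8)
    for p in P:
        q=cv2.convexHull(((proj(c,p)+.5)*S).astype(np.int32)); cv2.fillConvexPoly(m,q,1)
    return cv2.resize(m.astype(np.float32),(512,384),interpolation=cv2.INTER_AREA)
def iou(m,r): r=r.astype(np.float32); return np.minimum(m,r).sum()/np.maximum(m,r).sum()
def toworld(c,uv,z):
    k=CAL[c]; d=k["R"].T@np.linalg.inv(k["camera_matrix"])@[uv[0],uv[1],1]; o=-k["R"].T@k["t"]
    return o+d*(z-o[2])/d[2]
E
python3 - <<'E'
from H import *
for c in("side","top"): read_camera(c)
out={}
for lab in("coupler","ball_plate"):
    regs={}
    for c in("side","top"):
        L=models.silhouettes(lab,c)
        print(lab,c,[(round(d["score"],2),np.round(d["rect"]).tolist()) for d in L])
        # choose
        tgt={"coupler":{"side":(212,155),"top":(172,222)},"ball_plate":{"side":(288,256),"top":(332,198)}}[lab][c]
        L=[d for d in L if abs(np.mean([d["rect"][0],d["rect"][2]])-tgt[0])<12 and abs(np.mean([d["rect"][1],d["rect"][3]])-tgt[1])<15]
        if L: regs[c]=L[0]["region"]
    np.savez(f"reg_{lab}.npz",**regs)
    uv={"coupler":(172,221.5),"ball_plate":(332,198)}[lab]
    z0=.015 if lab=="coupler" else 0
    w=toworld("top",uv,.02); print(w)
    model=lambda p: place(coupler(p[3]*.1) if lab=="coupler" else plate(),p[0]/100,p[1]/100,z0,p[2]*.1)
    best=None
    for use in (list(regs),["top"],["side"]):
      use=[u for u in use if u in regs]
      f=lambda p: -sum(iou(mask(c,model(p)),regs[c]) for c in use)
      x0=[w[0]*100,w[1]*100,1.0,0.5]
      r=minimize(f,x0,method="Nelder-Mead",options=dict(initial_simplex=np.array([x0]+[np.array(x0)+e for e in np.diag([1,1,-1.5,1])]),xatol=.01,fatol=1e-4,maxiter=400))
      print(lab,use,np.round(r.x,3),"yawdeg",np.degrees(r.x[2]*.1),r.fun)
E
```

```text
coupler side [(0.63, [179.0, 128.0, 241.0, 172.0])]
coupler top [(0.88, [145.0, 189.0, 191.0, 262.0])]
[0.53849045 0.1981446  0.02      ]
coupler ['side', 'top'] [53.587 19.457  1.337  0.494] yawdeg 7.659337963353518 -1.832705020904541
coupler ['top'] [53.547 19.407  1.383  1.003] yawdeg 7.922230577795996 -0.9240572452545166
coupler ['side'] [53.556 19.373  1.498  0.608] yawdeg 8.58045681864568 -0.913201093673706
ball_plate side [(0.9, [214.0, 191.0, 284.0, 231.0]), (0.83, [247.0, 228.0, 327.0, 285.0])]
ball_plate top [(0.73, [313.0, 158.0, 353.0, 237.0])]
[ 0.5838998  -0.18982204  0.02      ]
ball_plate ['side', 'top'] [ 58.675 -18.844   0.987   0.622] yawdeg 5.655778592427098 -1.919709324836731
ball_plate ['top'] [ 58.607 -18.802   0.953   1.15 ] yawdeg 5.458188761290865 -0.9611966609954834
ball_plate ['side'] [ 58.775 -18.885   1.062   1.001] yawdeg 6.085796405841329 -0.9636304974555969
```

Run:
```python
from H import *
ims={}
for c in("side","top"):
    im=read_camera(c)[:,:,::-1].copy(); 
    o=cv2.resize(im,None,fx=S,fy=S,interpolation=cv2.INTER_CUBIC)
    for P in(place(coupler(.05),.5358,.1943,.015,np.radians(7.9)),place(plate(),.5867,-.1885,0,np.radians(5.7))):
        for p in P:
            cv2.polylines(o,[cv2.convexHull(((proj(c,p)+.5)*S).astype(np.int32))],True,(0,255,0),1)
    ims[c]=o
t=ims["top"]; s=ims["side"]
a=t[170*S:275*S,130*S:210*S]; b=t[150*S:245*S,300*S:365*S]
h=580
f=lambda x:cv2.resize(x,(int(x.shape[1]*h/x.shape[0]),h))
cv2.imwrite("pics/ov_top.png",np.hstack([f(a),f(b)])[:,:800])
a=s[115*S:185*S,170*S:250*S]; b=s[222*S:292*S,242*S:332*S]
g=lambda x:cv2.resize(x,(400,int(x.shape[0]*400/x.shape[1])))
u,v=g(a),g(b); m=min(len(u),len(v)); cv2.imwrite("pics/ov_side.png",np.hstack([u[:m],v[:m]]))
# ball
for c in("top","side"):
    for l in("plate_top",): print(c,[(round(d["score"],2),d["point"]) for d in models.place_of(l,c)])
R=np.radians(5.7)
for x in(-.024,-.012,0,.012,.024):
    p=np.array([[.5867+x*np.cos(R),-.1885+x*np.sin(R),.04]])
    print(x,proj("top",p),proj("side",p))
```

```text
top [(0.92, [263.0, 212.2])]
side [(0.69, [286.1, 253.9]), (0.61, [245.6, 203.1])]
-0.024 [[334.4228089  204.88974584]] [[278.67878765 254.04808285]]
-0.012 [[333.56942103 199.99081957]] [[282.99944334 251.84548701]]
0 [[332.72045436 195.11727345]] [[287.28254306 249.66203656]]
0.012 [[331.87587461 190.26891075]] [[291.52857435 247.49748296]]
0.024 [[331.03564787 185.44553677]] [[295.73801636 245.35158194]]
```

View pics/ov_top.png

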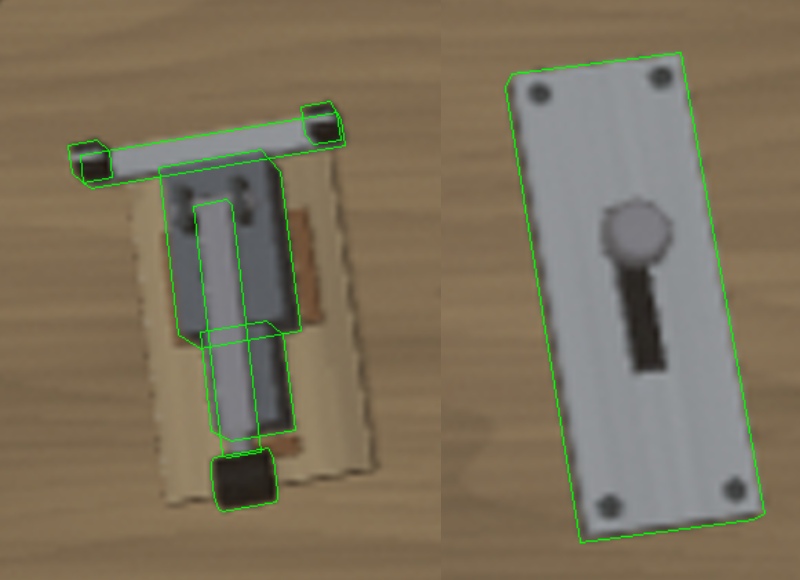

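View pics/ov_side.png

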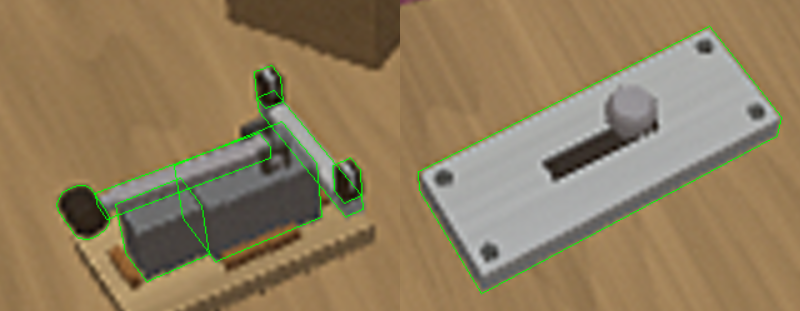

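```bash
python3 - <<'E'
from H import *
# render truncated-sphere + slot outline for x candidates
R=np.radians(5.7)
def ball(x):
    pts=[]
    for th in np.linspace(np.arcsin(10/14),np.pi,25):
        for q in np.linspace(0,2*np.pi,40):
            z=14*np.cos(th) if th>np.arcsin(10/14)+1e-9 else 10
            pts.append([14*np.sin(th)*np.cos(q),14*np.sin(th)*np.sin(q),40+min(z,10)])
    p=np.array(pts)/1000+[x,0,0]; return place([p],.5867,-.1885,0,R)[0]
k=10
for c,(x0,y0) in {"top":(315,173),"side":(275,230)}.items():
    im=cv2.imread(f"pics/{c}0.png")[y0:y0+36,x0:x0+36]
    row=[]
    for x in(.015,.018,.021):
        o=cv2.resize(im,None,fx=7,fy=7,interpolation=cv2.INTER_CUBIC)
        cv2.polylines(o,[cv2.convexHull(((proj(c,ball(x))-[x0,y0]+.5)*7).astype(np.int32))],True,(0,0,255),1)
        row.append(o)
    cv2.imwrite(f"pics/ball_{c}.png",np.hstack(row))
E
python3 -c "
import cv2,numpy as np
cv2.imwrite('pics/ball.png',np.vstack([cv2.imread('pics/ball_top.png'),cv2.imread('pics/ball_side.png')]))"
```

```text
(no output)
```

View pics/ball.png

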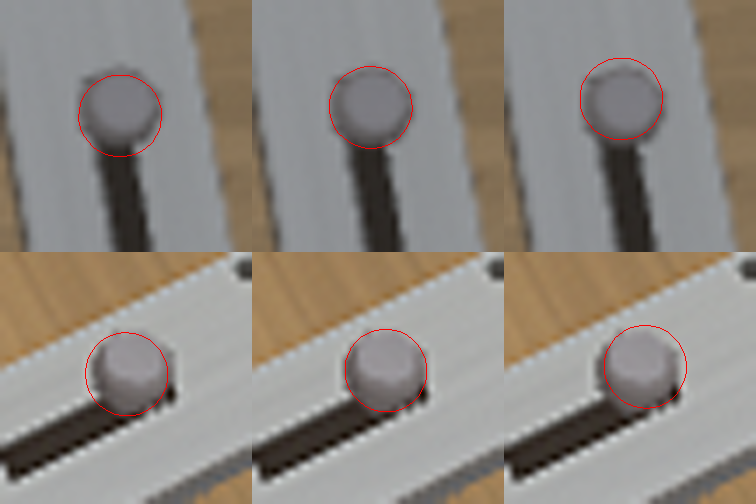

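Call:
apply_moves --xyz '[[1.5, 3.56, -0.3], [1.5, 3.56, -0.3], [1.5, 3.56, -0.3], [1.5, 3.56, -0.3], [1.5, 3.56, -0.3]]' --turn '[[0, 0, -1], [0, 0, -1], [0, 0, -1], [0, 0, -1], [0, 0, -1]]' --hand '[-1, -1, -1, -1, -1]'

```text
clock: 1.82
tool_pos: [0.2255, -0.3494, 0.3895]
ee_rot: [[0.982, 0.187, 0.0], [0.187, -0.982, -0.0], [0.0, 0.0, -1.0]]
wrist_force: [1.6, 0.0, 0.6]
finger_gap: 0.999
```

Call:
apply_moves --xyz '[[1.5, 3.56, -0.3], [1.5, 3.56, -0.3], [1.5, 3.56, -0.3], [1.5, 3.56, -0.3], [1.5, 3.56, -0.3]]' --turn '[[0, 0, -1], [0, 0, -1], [0, 0, -1], [0, 0, 0], [0, 0, 0]]' --hand '[-1, -1, -1, -1, -1]'

```text
clock: 2.23
tool_pos: [0.3005, -0.1714, 0.3749]
ee_rot: [[0.991, 0.136, 0.001], [0.136, -0.991, -0.001], [0.001, 0.001, -1.0]]
wrist_force: [0.8, -0.3, 0.5]
finger_gap: 1.0
```

Call:
apply_moves --xyz '[[1.5, 3.56, -0.3], [1.5, 3.56, -0.3], [1.5, 3.56, -0.3], [1.5, 3.56, -0.3], [1.5, 3.56, -0.3]]' --turn '[[0, 0, 0], [0, 0, 0], [0, 0, 0], [0, 0, 0], [0, 0, 0]]' --hand '[-1, -1, -1, -1, -1]'

```text
clock: 2.65
tool_pos: [0.3756, 0.0069, 0.3599]
ee_rot: [[0.991, 0.137, 0.001], [0.137, -0.991, -0.0], [0.001, 0.001, -1.0]]
wrist_force: [1.4, -0.4, 0.7]
finger_gap: 1.0
```

Call:
apply_moves --xyz '[[1.5, 3.56, -0.3], [1.5, 3.56, -0.3], [1.5, 3.56, -0.3], [1.5, 3.56, -0.3], [1.5, 3.56, -0.3]]' --turn '[[0, 0, 0], [0, 0, 0], [0, 0, 0], [0, 0, 0], [0, 0, 0]]' --hand '[-1, -1, -1, -1, -1]'

```text
clock: 3.07
tool_pos: [0.455, 0.1581, 0.3446]
ee_rot: [[0.984, 0.176, -0.004], [0.176, -0.984, 0.021], [0.0, -0.021, -1.0]]
wrist_force: [-0.8, -0.7, -0.1]
finger_gap: 0.998
```

Call:
apply_moves --xyz '[[0, 0, 0], [0, 0, 0]]' --turn '[[0, 0, 0], [0, 0, 0]]' --hand '[-1, -1]'

```text
clock: 3.23
tool_pos: [0.4553, 0.1557, 0.3443]
ee_rot: [[0.985, 0.171, -0.004], [0.171, -0.985, 0.019], [-0.001, -0.02, -1.0]]
wrist_force: [0.3, -0.6, -0.1]
finger_gap: 0.996
```

```bash
cat > err.py <<'E'
import sys
from H import *
from scipy.spatial.transform import Rotation as Ro
# usage: err.py yaw x y z
s=bot.sense(); y,X=float(sys.argv[1]),np.array(list(map(float,sys.argv[2:5])))
a=np.radians(y); R=np.array([[np.cos(a),np.sin(a),0],[np.sin(a),-np.cos(a),0],[0,0,-1]])
print("d_cm",np.round((X-s["tool_pos"])*100,3),"turn_deg",np.round(np.degrees(Ro.from_matrix(R@s["ee_rot"].T).as_rotvec()),2))
print("q",np.round(s["joint_pos"],1),"F",np.round(s["wrist_force"],1),"M",np.round(s["torque"],2),"gap",round(s["finger_gap"],3),"t",s["clock"])
E
python3 err.py 7.9 .4508 .1825 .30
```

```text
d_cm [-0.446  2.682 -4.427] turn_deg [-1.1  -0.22 -1.92]
q [  9.8  14.5 -26.4  49.1   1.1 179.9] F [ 0.3 -0.6 -0.1] M [-0.04  0.03 -0.  ] gap 0.996 t 3.2333
```

Call:
apply_moves --xyz '[[0, 0, 0], [0, 0, 0], [0, 0, 0], [0, 0, 0], [0, 0, 0]]' --turn '[[0, 0, 7.1], [-1.1, -0.2, 6.5], [0, 0, 7.1], [0, 0, 7.1], [0, 0, 7.1]]' --hand '[-1, -1, -1, -1, -1]'

```text
clock: 3.65
tool_pos: [0.4541, 0.1538, 0.3448]
ee_rot: [[0.709, 0.706, -0.004], [0.706, -0.709, -0.002], [-0.004, -0.001, -1.0]]
wrist_force: [-0.2, -0.1, 0.1]
finger_gap: 0.999
```

Call:
apply_moves --xyz '[[0, 0, 0], [0, 0, 0], [0, 0, 0], [0, 0, 0], [0, 0, 0]]' --turn '[[0, 0, 7.1], [0, 0, 7.1], [0, 0, 7.1], [0, 0, 7.1], [0, 0, 7.1]]' --hand '[-1, -1, -1, -1, -1]'

```text
clock: 4.07
tool_pos: [0.4541, 0.1538, 0.3449]
ee_rot: [[0.167, 0.986, -0.002], [0.986, -0.167, -0.004], [-0.004, -0.001, -1.0]]
wrist_force: [-0.5, 0.1, 0.5]
finger_gap: 1.002
```

Call:
apply_moves --xyz '[[0, 0, 0], [0, 0, 0], [0, 0, 0], [0, 0, 0], [0, 0, 0]]' --turn '[[0, 0, 7.1], [0, 0, 7.1], [0, 0, 7.1], [0, 0, 7.1], [0, 0, 7.1]]' --hand '[-1, -1, -1, -1, -1]'

```text
clock: 4.48
tool_pos: [0.4541, 0.1538, 0.3449]
ee_rot: [[-0.436, 0.9, 0.0], [0.9, 0.436, -0.004], [-0.004, -0.001, -1.0]]
wrist_force: [0.9, -0.2, -0.1]
finger_gap: 0.998
```

Call:
apply_moves --xyz '[[0, 0, 0], [0, 0, 0], [0, 0, 0], [0, 0, 0], [0, 0, 0]]' --turn '[[0, 0, 7.1], [0, 0, 7.1], [0, 0, 7.1], [0, 0, 7.1], [0, 0, 7.1]]' --hand '[-1, -1, -1, -1, -1]'

```text
clock: 4.9
tool_pos: [0.4541, 0.1538, 0.3449]
ee_rot: [[-0.878, 0.479, 0.002], [0.479, 0.878, -0.003], [-0.003, -0.002, -1.0]]
wrist_force: [0.3, -0.5, -0.5]
finger_gap: 0.997
```

Call:
apply_moves --xyz '[[0, 0, 0], [0, 0, 0], [0, 0, 0], [0, 0, 0], [0, 0, 0]]' --turn '[[0, 0, 7.1], [0, 0, 7.1], [0, 0, 7.1], [0, 0, 7.1], [0, 0, 7.1]]' --hand '[-1, -1, -1, -1, -1]'

```text
clock: 5.32
tool_pos: [0.4541, 0.1538, 0.3449]
ee_rot: [[-0.993, -0.12, 0.003], [-0.12, 0.993, -0.001], [-0.003, -0.001, -1.0]]
wrist_force: [-0.6, -0.3, 0.4]
finger_gap: 0.999
```

```bash
python3 err.py 187.9 .4508 .1825 .28
```

```text
d_cm [-0.333  2.874 -6.486] turn_deg [0.05 0.17 1.03]
q [  9.9  14.2 -26.7  48.9  -0.1   3. ] F [-0.6 -0.3  0.4] M [-0.02  0.04 -0.03] gap 0.999 t 5.3167
```

Call:
apply_moves --xyz '[[-0.17, 1.44, -3.2], [-0.16, 1.43, -3.3], [0, 0, -2.6], [0, 0, -2.6], [0, 0, 0]]' --turn '[[0, 0.15, 1], [0, 0, 0], [0, 0, 0], [0, 0, 0], [0, 0, 0]]' --hand '[-1, -1, -1, -1, -1]'

```text
clock: 5.73
tool_pos: [0.4487, 0.1822, 0.224]
ee_rot: [[-0.991, -0.131, -0.007], [-0.131, 0.991, -0.003], [0.007, -0.002, -1.0]]
wrist_force: [-1.0, -1.1, 0.9]
finger_gap: 1.001
```

```bash
python3 err.py 187.9 .4508 .1825 .228
python3 - <<'E'
from H import *
o=[]
for c,(x0,y0,x1,y1) in {"side":(150,110,250,185),"top":(120,180,220,275)}.items():
    im=read_camera(c)[:,:,::-1][y0:y1,x0:x1]; o.append(cv2.resize(im,(400,int(400*(y1-y0)/(x1-x0))),interpolation=cv2.INTER_CUBIC))
m=min(map(len,o)); cv2.imwrite("pics/g1.png",np.hstack([i[:m] for i in o]))
E
```

```text
d_cm [0.212 0.033 0.401] turn_deg [ 0.15 -0.4   0.35]
q [ 13.4  24.1 -33.8  32.6  -0.1   5.8] F [-1.  -1.1  0.9] M [-0.03  0.01  0.  ] gap 1.001 t 5.7333
```

View pics/g1.png

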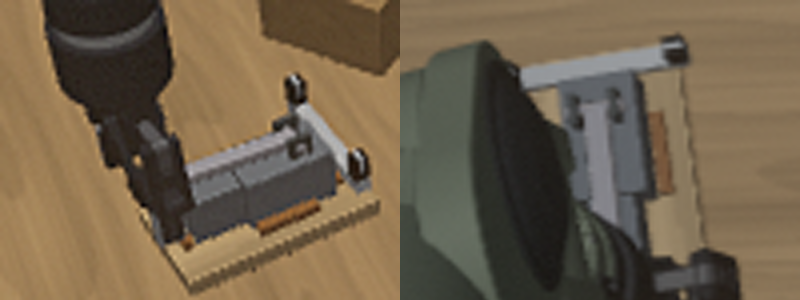

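Call:
apply_moves --xyz '[[0, 0, 0], [0, 0, 0]]' --turn '[[0, 0, 0], [0, 0, 0]]' --hand '[-1, -1]'

```text
clock: 6.0
tool_pos: [0.4526, 0.1835, 0.2295]
ee_rot: [[-0.991, -0.132, 0.004], [-0.132, 0.991, 0.0], [-0.004, -0.0, -1.0]]
wrist_force: [-0.2, 0.8, 0.0]
finger_gap: 0.997
```

```bash
python3 err.py 187.9 .4508 .1825 .228
```

```text
d_cm [-0.176 -0.095 -0.151] turn_deg [-0.02  0.23  0.31]
q [ 13.4  23.7 -33.3  32.8  -0.    5.8] F [-0.2  0.8  0. ] M [-0.04  0.05 -0.04] gap 0.997 t 6.0
```

Call:
apply_moves --xyz '[[-0.1, -0.08, -0.15], [0, 0, 0], [0, 0, 0]]' --turn '[[0, 0.2, 0.3], [0, 0, 0], [0, 0, 0]]' --hand '[-0.2, -0.2, -0.2]'

```text
clock: 6.25
tool_pos: [0.4508, 0.1828, 0.2268]
ee_rot: [[-0.99, -0.138, -0.002], [-0.138, 0.99, -0.0], [0.002, 0.0, -1.0]]
wrist_force: [-0.2, 0.0, 0.3]
finger_gap: 0.614
```

```bash
python3 err.py 187.9 .4508 .1825 .228
```

```text
d_cm [-0.003 -0.03   0.117] turn_deg [ 0.01 -0.09 -0.03]
q [ 13.4  23.9 -33.5  32.7   0.    5.4] F [-0.2  0.   0.3] M [ 0.    0.02 -0.02] gap 0.614 t 6.25
```

Call:
apply_moves --xyz '[[0, 0, 0], [0, 0, 0], [0, 0, 0], [0, 0, 0], [0, 0, 0]]' --turn '[[0, 0, 0], [0, 0, 0], [0, 0, 0], [0, 0, 0], [0, 0, 0]]' --hand '[0.3, 0.4, 0.5, 1, 1]'

```text
clock: 6.67
tool_pos: [0.4507, 0.1828, 0.2261]
ee_rot: [[-0.99, -0.138, -0.003], [-0.138, 0.99, -0.0], [0.003, -0.0, -1.0]]
wrist_force: [-0.1, -0.8, 1.0]
finger_gap: 0.247
```

```bash
python3 err.py 187.9 .4508 .1825 .228
```

```text
d_cm [ 0.012 -0.033  0.186] turn_deg [ 0.03 -0.14 -0.03]
q [ 13.4  23.9 -33.5  32.7   0.    5.4] F [-0.1 -0.8  1. ] M [-0.08  0.05 -0.14] gap 0.247 t 6.6667
```

Run:
```python
import numpy as np
r=11.6;c,s=np.cos(np.radians(7.9)),np.sin(np.radians(7.9))
a=.05
for i in range(6):
    rows=[]
    for j in range(5):
        b=a+.06; d=r*(np.cos(a)-np.cos(b)); rows.append([round(d*c,2),round(d*s,2),round(r*(np.sin(b)-np.sin(a)),2)]); a=b
    print(round(a,2),rows)
```

```text
0.35 [[np.float64(0.06), np.float64(0.01), np.float64(0.69)], [np.float64(0.1), np.float64(0.01), np.float64(0.69)], [np.float64(0.14), np.float64(0.02), np.float64(0.68)], [np.float64(0.18), np.float64(0.02), np.float64(0.67)], [np.float64(0.22), np.float64(0.03), np.float64(0.66)]]
0.65 [[np.float64(0.26), np.float64(0.04), np.float64(0.65)], [np.float64(0.29), np.float64(0.04), np.float64(0.63)], [np.float64(0.33), np.float64(0.05), np.float64(0.61)], [np.float64(0.37), np.float64(0.05), np.float64(0.59)], [np.float64(0.4), np.float64(0.06), np.float64(0.57)]]
0.95 [[np.float64(0.43), np.float64(0.06), np.float64(0.54)], [np.float64(0.46), np.float64(0.06), np.float64(0.51)], [np.float64(0.49), np.float64(0.07), np.float64(0.48)], [np.float64(0.52), np.float64(0.07), np.float64(0.45)], [np.float64(0.55), np.float64(0.08), np.float64(0.42)]]
1.25 [[np.float64(0.57), np.float64(0.08), np.float64(0.39)], [np.float64(0.59), np.float64(0.08), np.float64(0.35)], [np.float64(0.61), np.float64(0.09), np.float64(0.32)], [np.float64(0.63), np.float64(0.09), np.float64(0.28)], [np.float64(0.65), np.float64(0.09), np.float64(0.24)]]
1.55 [[np.float64(0.66), np.float64(0.09), np.float64(0.2)], [np.float64(0.67), np.float64(0.09), np.float64(0.16)], [np.float64(0.68), np.float64(0.09), np.float64(0.12)], [np.float64(0.69), np.float64(0.1), np.float64(0.08)], [np.float64(0.69), np.float64(0.1), np.float64(0.04)]]
1.85 [[np.float64(0.69), np.float64(0.1), np.float64(-0.01)], [np.float64(0.69), np.float64(0.1), np.float64(-0.05)], [np.float64(0.68), np.float64(0.09), np.float64(-0.09)], [np.float64(0.68), np.float64(0.09), np.float64(-0.13)], [np.float64(0.67), np.float64(0.09), np.float64(-0.17)]]
```

Call:
apply_moves --xyz '[[0.06, 0.01, 0.69], [0.1, 0.01, 0.69], [0.14, 0.02, 0.68], [0.18, 0.02, 0.67], [0.22, 0.03, 0.66]]' --turn '[[0, 0, 0], [0, 0, 0], [0, 0, 0], [0, 0, 0], [0, 0, 0]]' --hand '[1, 1, 1, 1, 1]'

```text
clock: 7.08
tool_pos: [0.4577, 0.1837, 0.2609]
ee_rot: [[-0.99, -0.138, -0.003], [-0.138, 0.99, -0.001], [0.003, -0.0, -1.0]]
wrist_force: [0.9, -0.5, -0.6]
finger_gap: 0.247
```

```bash
cat > look.py <<'E'
import sys
from H import *
n=sys.argv[1]; o=[]
B={"A":{"side":(150,95,250,185),"top":(120,160,220,250)},"B":{"side":(215,190,345,290),"top":(290,140,390,240)}}[sys.argv[2]]
for c,(x0,y0,x1,y1) in B.items():
    im=read_camera(c)[:,:,::-1]; cv2.imwrite(f"pics/raw_{n}_{c}.png",im); im=im[y0:y1,x0:x1]; o.append(cv2.resize(im,(400,int(400*(y1-y0)/(x1-x0))),interpolation=cv2.INTER_CUBIC))
m=min(map(len,o)); cv2.imwrite(f"pics/{n}.png",np.hstack([i[:m] for i in o]))
E
python3 look.py arc1 A; python3 err.py 187.9 .4508 .1825 .228
```

```text
d_cm [-0.725 -0.131 -3.335] turn_deg [ 0.   -0.08 -0.03]
q [ 13.3  21.5 -30.6  38.    0.    5.4] F [-0.7 -0.8  0.2] M [-0.13  0.11 -0.13] gap 0.248 t 7.1833
```

View pics/arc1.png

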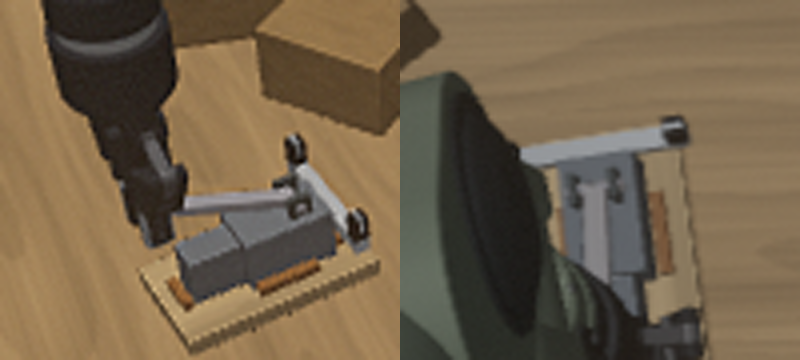

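Handle rises, holder stays flat on its rest; forces are small. Continue.

Call:
apply_moves --xyz '[[0.26, 0.04, 0.65], [0.29, 0.04, 0.63], [0.33, 0.05, 0.61], [0.37, 0.05, 0.59], [0.4, 0.06, 0.57]]' --turn '[[0, 0, 0], [0, 0, 0], [0, 0, 0], [0, 0, 0], [0, 0, 0]]' --hand '[1, 1, 1, 1, 1]'

```text
clock: 7.6
tool_pos: [0.4745, 0.1861, 0.2912]
ee_rot: [[-0.99, -0.138, -0.002], [-0.138, 0.99, -0.001], [0.003, -0.0, -1.0]]
wrist_force: [1.3, -0.6, -3.0]
finger_gap: 0.245
```

```bash
python3 look.py arc2 A; python3 err.py 187.9 .4508 .1825 .228
```

```text
d_cm [-2.397 -0.371 -6.361] turn_deg [ 0.02 -0.1  -0.03]
q [ 13.1  20.8 -26.2  43.1   0.    5.2] F [-0.8 -1.5  0.4] M [-0.31 -0.01 -0.04] gap 0.251 t 7.7
```

View pics/arc2.png

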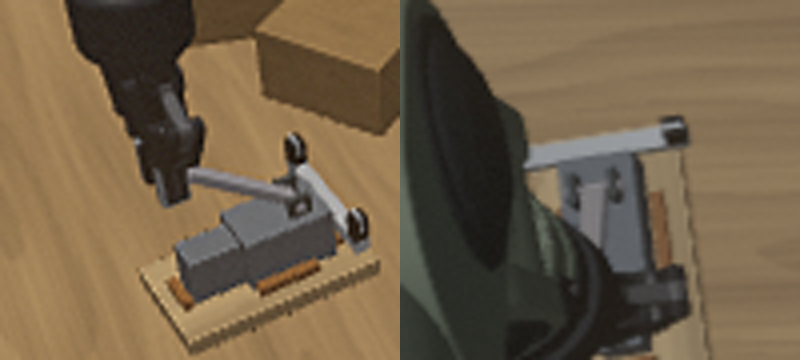

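Call:
apply_moves --xyz '[[0.43, 0.06, 0.54], [0.46, 0.06, 0.51], [0.49, 0.07, 0.48], [0.52, 0.07, 0.45], [0.55, 0.08, 0.42]]' --turn '[[0, 0, 0], [0, 0, 0], [0, 0, 0], [0, 0, 0], [0, 0, 0]]' --hand '[1, 1, 1, 1, 1]'

```text
clock: 8.12
tool_pos: [0.4993, 0.1896, 0.3151]
ee_rot: [[-0.99, -0.138, -0.002], [-0.138, 0.99, -0.0], [0.002, -0.0, -1.0]]
wrist_force: [0.4, -0.2, -2.0]
finger_gap: 0.25
```

Call:
apply_moves --xyz '[[0, 0, 0]]' --turn '[[0, 0, 0]]' --hand '[1]'

```text
clock: 8.2
tool_pos: [0.5001, 0.1897, 0.3158]
ee_rot: [[-0.99, -0.138, -0.0], [-0.138, 0.99, -0.0], [0.0, -0.0, -1.0]]
wrist_force: [-0.9, -1.9, 2.9]
finger_gap: 0.253
```

```bash
python3 look.py arc3 A; python3 err.py 187.9 .4508 .1825 .228
```

```text
d_cm [-4.831 -0.706 -8.696] turn_deg [ 0.02 -0.09 -0.03]
q [ 12.9  21.5 -21.   47.6   0.    4.9] F [-1.3 -1.2  1.9] M [-0.35  0.12 -0.03] gap 0.244 t 8.3
```

View pics/arc3.png

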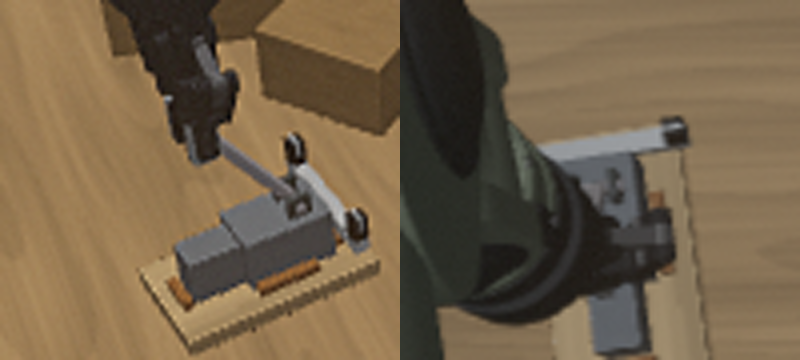

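Call:
apply_moves --xyz '[[0.56, 0.08, 0.41], [0.58, 0.08, 0.37], [0.61, 0.09, 0.33], [0.63, 0.09, 0.28], [0.65, 0.09, 0.24]]' --turn '[[0, 0, 0], [0, 0, 0], [0, 0, 0], [0, 0, 0], [0, 0, 0]]' --hand '[1, 1, 1, 1, 1]'

```text
clock: 8.72
tool_pos: [0.5296, 0.194, 0.3308]
ee_rot: [[-0.99, -0.138, -0.003], [-0.138, 0.99, 0.0], [0.003, 0.0, -1.0]]
wrist_force: [1.5, -0.4, -6.7]
finger_gap: 0.242
```

Call:
apply_moves --xyz '[[0, 0, 0]]' --turn '[[0, 0, 0]]' --hand '[1]'

```text
clock: 8.8
tool_pos: [0.5305, 0.1941, 0.3312]
ee_rot: [[-0.99, -0.138, -0.001], [-0.138, 0.99, 0.0], [0.001, 0.001, -1.0]]
wrist_force: [0.8, 0.0, -4.2]
finger_gap: 0.243
```

```bash
python3 look.py arc4 A; python3 err.py 187.9 .4508 .1825 .228
```

```text
d_cm [ -7.861  -1.15  -10.286] turn_deg [-0.01 -0.12 -0.04]
q [ 12.6  23.6 -15.2  51.3   0.    4.7] F [ 0.4  0.1 -5. ] M [ 0.04 -0.34 -0.04] gap 0.243 t 8.9
```

View pics/arc4.png

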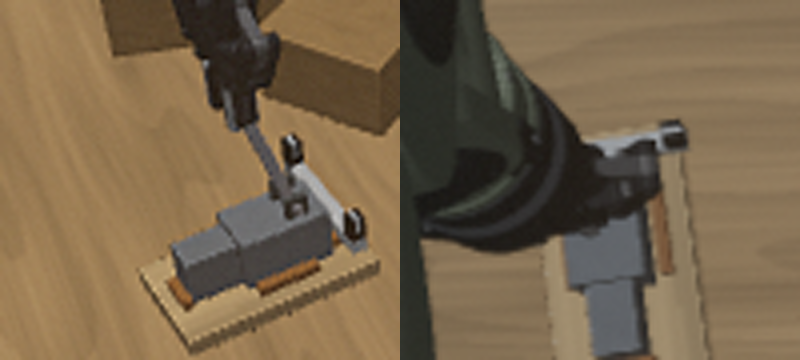

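Call:
apply_moves --xyz '[[0.6, 0.08, 0.03], [0.66, 0.09, 0.14], [0.67, 0.09, 0.1], [0.68, 0.09, 0.07], [0.68, 0.1, 0.03]]' --turn '[[0, 0, 0], [0, 0, 0], [0, 0, 0], [0, 0, 0], [0, 0, 0]]' --hand '[1, 1, 1, 1, 1]'

```text
clock: 9.32
tool_pos: [0.5627, 0.1985, 0.3357]
ee_rot: [[-0.99, -0.138, -0.001], [-0.138, 0.99, -0.0], [0.001, 0.0, -1.0]]
wrist_force: [0.4, -1.0, 4.0]
finger_gap: 0.246
```

Call:
apply_moves --xyz '[[0, 0, 0]]' --turn '[[0, 0, 0]]' --hand '[1]'

```text
clock: 9.4
tool_pos: [0.5636, 0.1986, 0.3357]
ee_rot: [[-0.99, -0.138, 0.001], [-0.138, 0.99, 0.0], [-0.001, 0.0, -1.0]]
wrist_force: [0.1, -0.8, 6.9]
finger_gap: 0.247
```

```bash
python3 look.py arc5 A; python3 err.py 187.9 .4508 .1825 .228
```

```text
d_cm [-11.226  -1.602 -10.766] turn_deg [-0.02  0.04 -0.04]
q [12.3 26.6 -9.6 53.8  0.   4.4] F [1.  0.4 6.1] M [-0.05 -0.13  0.02] gap 0.249 t 9.5
```

View pics/arc5.png

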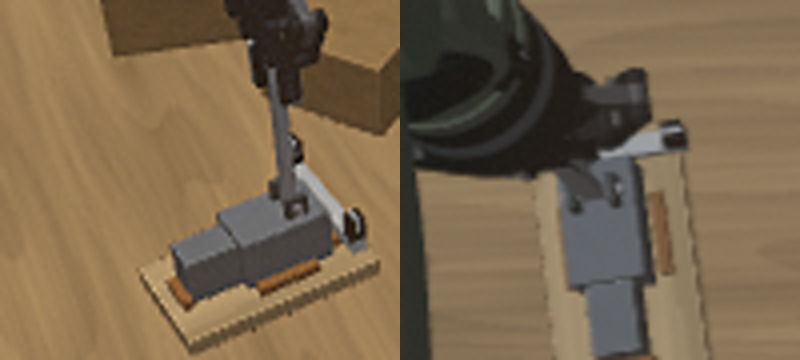

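Call:
apply_moves --xyz '[[0.68, 0.1, 0.05], [0.68, 0.1, -0.03], [0.68, 0.09, -0.07], [0, 0, 0], [0, 0, 0]]' --turn '[[0, 0, 0], [0, 0, 0], [0, 0, 0], [0, 0, 0], [0, 0, 0]]' --hand '[1, 1, 1, 1, 1]'

```text
clock: 9.92
tool_pos: [0.5831, 0.2013, 0.3339]
ee_rot: [[-0.99, -0.138, -0.002], [-0.138, 0.99, -0.0], [0.002, -0.0, -1.0]]
wrist_force: [0.8, -0.3, 2.8]
finger_gap: 0.247
```

```bash
python3 look.py arc6 A; python3 err.py 187.9 .4508 .1825 .228
```

```text
d_cm [-13.169  -1.869 -10.601] turn_deg [ 0.03 -0.12 -0.03]
q [12.2 28.6 -6.4 55.1  0.   4.3] F [0.9 0.1 1.6] M [-0.2  -0.28  0.01] gap 0.249 t 10.0167
```

View pics/arc6.png

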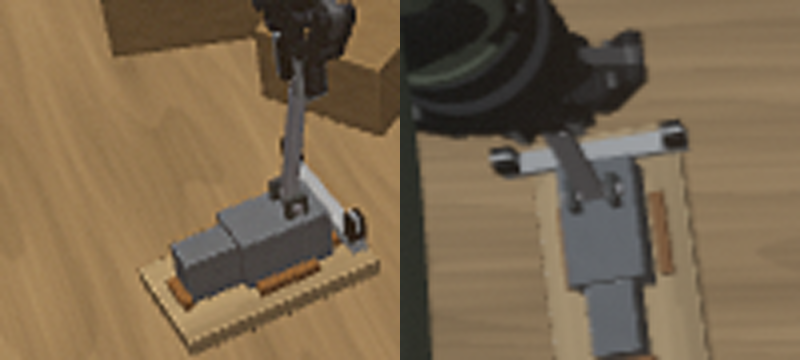

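Call:
apply_moves --xyz '[[0, 0, 0], [0, 0, 0], [0, 0, 0], [0, 0, 1.5], [0, 0, 3]]' --turn '[[0, 0, 0], [0, 0, 0], [0, 0, 0], [0, 0, 0], [0, 0, 0]]' --hand '[-0.3, -0.3, -0.3, -0.5, -1]'

```text
clock: 10.43
tool_pos: [0.5806, 0.201, 0.3754]
ee_rot: [[-0.99, -0.138, -0.011], [-0.138, 0.99, -0.002], [0.011, -0.0, -1.0]]
wrist_force: [-0.4, 0.2, -0.8]
finger_gap: 0.871
```

Call:
apply_moves --xyz '[[0, 0, 3.5], [-2.5, -0.3, 0], [-3.5, -0.5, 0], [-3.5, -0.5, 0], [-2, -0.3, 0]]' --turn '[[0, 0, 0], [0, 0, 0], [0, 0, 0], [0, 0, 0], [0, 0, 0]]' --hand '[-1, -1, -1, -1, -1]'

```text
clock: 10.85
tool_pos: [0.4638, 0.1849, 0.4137]
ee_rot: [[-0.99, -0.139, -0.005], [-0.139, 0.99, -0.001], [0.005, 0.0, -1.0]]
wrist_force: [-0.0, -0.3, 0.4]
finger_gap: 1.002
```

```bash
python3 - <<'E'
from H import *
im={}
regs={}
for c in("side","top"):
    im[c]=read_camera(c)[:,:,::-1].copy(); cv2.imwrite(f"pics/raw_h_{c}.png",im[c])
    L=models.silhouettes("coupler",c); print(c,[(round(d["score"],2),np.round(d["rect"]).tolist()) for d in L][:2]); regs[c]=L[0]["region"]
    print(c,[(l,[(round(d["score"],2),np.round(d["point"],1).tolist()) for d in models.place_of(l,c)][:2]) for l in("handle_knob",)])
np.savez("reg2.npz",**regs)
E
python3 err.py 187.9 .5001 .1893 .34
```

```text
side [(0.73, [190.0, 105.0, 243.0, 172.0])]
side [('handle_knob', [(0.6, [228.1, 108.8])])]
top [(0.97, [143.0, 184.0, 192.0, 247.0])]
top [('handle_knob', [(0.51, [155.3, 187.8])])]
d_cm [ 3.2    0.392 -7.419] turn_deg [ 0.   -0.09 -0.03]
q [ 13.2  13.4 -16.8  59.8   0.    5.3] F [ 0.1 -0.2  0.3] M [0.01 0.03 0.  ] gap 1.0 t 11.15
```

Run:
```python
from H import *
regs=np.load("reg2.npz")
model=lambda p: place(coupler(p[3]),p[0]/100,p[1]/100,.015,p[2]*.1)
for use in(["side","top"],["top"],["side"]):
    f=lambda p:-sum(iou(mask(c,model(p)),regs[c]) for c in use)
    x0=[53.58,19.43,1.38,1.7]
    r=minimize(f,x0,method="Nelder-Mead",options=dict(initial_simplex=np.array([x0]+[np.array(x0)+e for e in np.diag([.8,.8,-.8,-.3])]),xatol=.01,fatol=1e-4,maxiter=300))
    print(use,np.round(r.x,3),np.degrees(r.x[2]*.1),r.fun)
    if len(use)==2: p=r.x
o=[]
for c,(x0,y0,x1,y1) in {"side":(160,90,260,185),"top":(120,160,220,255)}.items():
    im=cv2.resize(cv2.imread(f"pics/raw_h_{c}.png"),None,fx=S,fy=S,interpolation=cv2.INTER_CUBIC)
    for q in model(p): cv2.polylines(im,[cv2.convexHull(((proj(c,q)+.5)*S).astype(np.int32))],True,(0,255,0),1)
    o.append(im[y0*S:y1*S,x0*S:x1*S])
cv2.imwrite("pics/ov2.png",np.hstack(o))
```

```text
['side', 'top'] [53.326 19.58   1.378  1.743] 7.894517957211935 -1.5933676958084106
['top'] [53.355 19.57   1.368  1.735] 7.837258489071687 -0.6680883169174194
['side'] [53.398 19.716  1.088  1.74 ] 6.231506780203855 -0.9246861934661865
```

View pics/ov2.png

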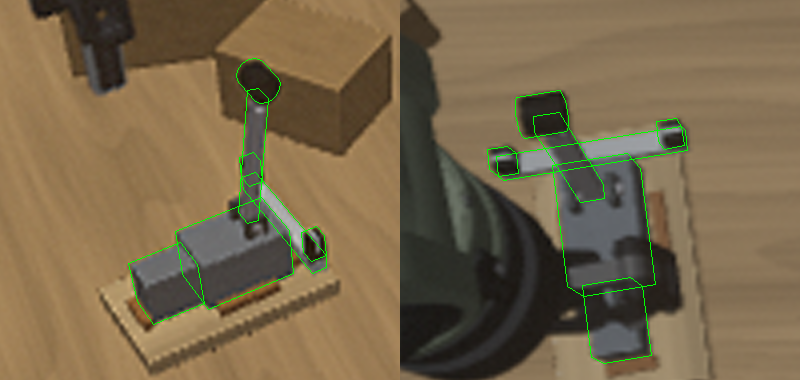

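Call:
apply_moves --xyz '[[1.45, 0.23, 0], [1.45, 0.22, -2], [0, 0, -4], [0, 0, -4], [0, 0, -3.5]]' --turn '[[0, 0, 0], [0, 0, 0], [0, 0, 0], [0, 0, 0], [0, 0, 0]]' --hand '[-1, -1, -1, -1, -1]'

```text
clock: 11.57
tool_pos: [0.4972, 0.1897, 0.2767]
ee_rot: [[-0.99, -0.138, -0.002], [-0.138, 0.99, -0.0], [0.002, 0.0, -1.0]]
wrist_force: [-0.4, 0.1, -0.3]
finger_gap: 0.999
```

Call:
apply_moves --xyz '[[0, 0, -3], [0, 0, -2], [0, 0, -1.2], [0, 0, 0], [0, 0, 0]]' --turn '[[0, 0, 0], [0, 0, 0], [0, 0, 0], [0, 0, 0], [0, 0, 0]]' --hand '[-1, -1, -1, -1, -1]'

```text
clock: 11.98
tool_pos: [0.4968, 0.1897, 0.2161]
ee_rot: [[-0.99, -0.138, -0.004], [-0.138, 0.99, -0.001], [0.004, -0.0, -1.0]]
wrist_force: [-0.0, -0.7, 0.6]
finger_gap: 0.999
```

```bash
python3 look.py tail1 A; python3 err.py 187.8 .4969 .1898 .194
```

```text
d_cm [-0.04  -0.011 -2.375] turn_deg [-0.   -0.06 -0.13]
q [ 12.9  28.4 -27.1  34.5   0.    5. ] F [1.3 0.3 0.4] M [ 0.05 -0.01 -0.01] gap 1.001 t 12.0833
```

View pics/tail1.png

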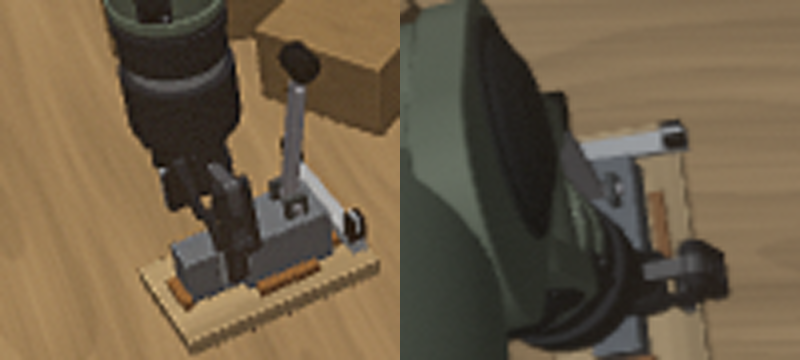

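Call:
apply_moves --xyz '[[0, 0, -1.2], [0, 0, -0.8], [0, 0, -0.3], [0, 0, 0], [0, 0, 0]]' --turn '[[0, 0, 0], [0, 0, 0], [0, 0, 0], [0, 0, 0], [0, 0, 0]]' --hand '[-1, -0.7, -0.4, -0.2, 0]'

```text
clock: 12.5
tool_pos: [0.4963, 0.1898, 0.1944]
ee_rot: [[-0.99, -0.138, -0.002], [-0.138, 0.99, -0.0], [0.002, 0.0, -1.0]]
wrist_force: [0.6, -0.1, -0.1]
finger_gap: 0.501
```

```bash
python3 look.py tail2 A; python3 err.py 187.8 .4969 .1898 .194
```

```text
d_cm [ 0.038 -0.004 -0.059] turn_deg [ 0.01 -0.1  -0.14]
q [ 13.   30.4 -28.2  31.5   0.    5. ] F [ 0.8  0.9 -0.8] M [-0.01  0.01  0.04] gap 0.497 t 12.6
```

View pics/tail2.png

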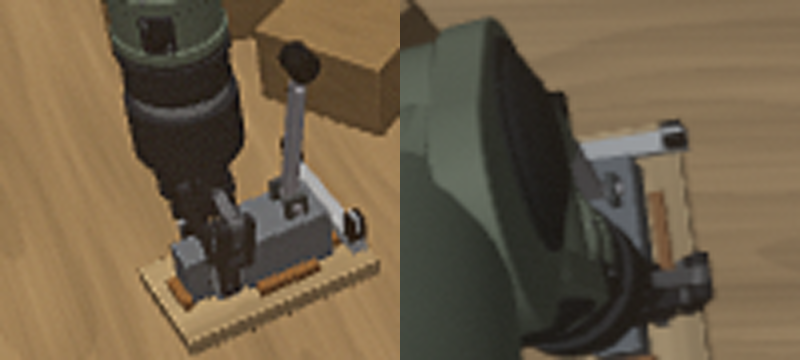

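Finger stands beside the tail just behind the head step. Close.

Call:
apply_moves --xyz '[[0, 0, 0], [0, 0, 0], [0, 0, 0], [0, 0, 0], [0, 0, 0]]' --turn '[[0, 0, 0], [0, 0, 0], [0, 0, 0], [0, 0, 0], [0, 0, 0]]' --hand '[0.15, 0.25, 0.4, 1, 1]'

```text
clock: 13.02
tool_pos: [0.4964, 0.1897, 0.1946]
ee_rot: [[-0.99, -0.138, -0.002], [-0.138, 0.99, -0.0], [0.002, -0.0, -1.0]]
wrist_force: [-0.4, -0.7, 5.3]
finger_gap: 0.326
```

Call:
apply_moves --xyz '[[0, 0, 0], [0, 0, 0.2], [0, 0, 0.2], [0, 0, 0.2], [0, 0, 0]]' --turn '[[0, 0, 0], [0, 0, 0], [0, 0, 0], [0, 0, 0], [0, 0, 0]]' --hand '[1, 1, 1, 1, 1]'

```text
clock: 13.43
tool_pos: [0.4964, 0.1898, 0.1999]
ee_rot: [[-0.99, -0.138, -0.003], [-0.138, 0.99, -0.0], [0.003, 0.0, -1.0]]
wrist_force: [3.8, -0.1, -7.2]
finger_gap: 0.32
```

```bash
python3 look.py lift1 A; python3 err.py 187.8 .4969 .1898 .194
```

```text
d_cm [ 0.049  0.003 -0.59 ] turn_deg [ 0.02 -0.13 -0.14]
q [ 13.   29.9 -28.   32.2   0.    5. ] F [ 3.6 -0.4 -7.9] M [ 0.03 -0.52  0.08] gap 0.32 t 13.5333
```

View pics/lift1.png

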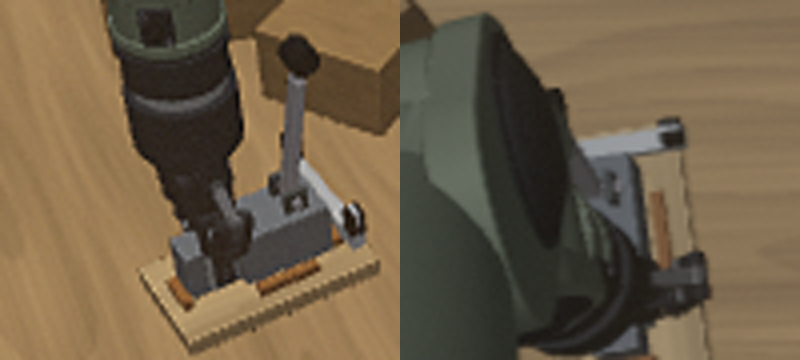

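Call:
apply_moves --xyz '[[0, 0, 0.4], [0, 0, 0.8], [0, 0, 1.5], [0, 0, 2], [0, 0, 2]]' --turn '[[0, 0, 0], [0, 0, 0], [0, 0, 0], [0, 0, 0], [0, 0, 0]]' --hand '[1, 1, 1, 1, 1]'

```text
clock: 13.95
tool_pos: [0.4943, 0.1894, 0.2669]
ee_rot: [[-0.99, -0.138, -0.008], [-0.138, 0.99, -0.001], [0.008, -0.0, -1.0]]
wrist_force: [0.2, 0.3, -7.5]
finger_gap: 0.315
```

Call:
apply_moves --xyz '[[0, 0, 1.5], [0, 0, 1], [0, 0, 0.5], [0, 0, 0], [0, 0, 0]]' --turn '[[0, 0, 0], [0, 0, 0], [0, 0, 0], [0, 0, 0], [0, 0, 0]]' --hand '[1, 1, 1, 1, 1]'

```text
clock: 14.37
tool_pos: [0.4956, 0.1896, 0.2965]
ee_rot: [[-0.99, -0.138, -0.004], [-0.138, 0.99, -0.001], [0.004, -0.0, -1.0]]
wrist_force: [0.4, 0.2, -7.5]
finger_gap: 0.318
```

```bash
python3 look.py lift2 A; python3 err.py 187.8 .4969 .1898 .194
```

```text
d_cm [  0.139   0.023 -10.187] turn_deg [ 0.05 -0.29 -0.14]
q [ 13.   22.5 -22.7  45.1   0.    5. ] F [-0.  -0.1 -7.1] M [-0.03  0.39  0.05] gap 0.317 t 14.4667
```

View pics/lift2.png

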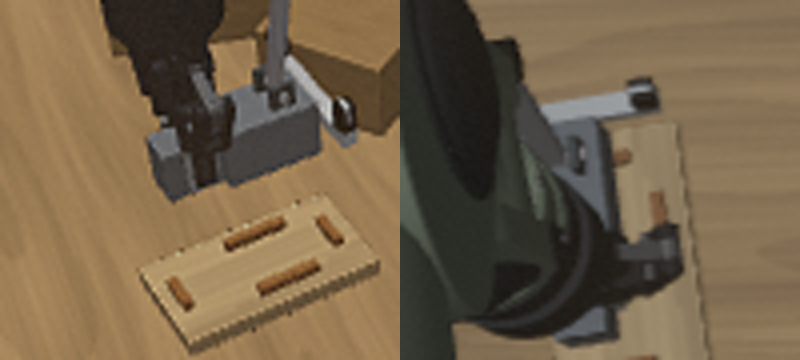

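Call:
apply_moves --xyz '[[0.1, -0.5, 0], [0.22, -1.2, 0], [0.37, -2, 0], [0.48, -2.6, 0], [0.56, -3, 0]]' --turn '[[0, 0, 0], [0, 0, -0.3], [0, 0, -0.3], [0, 0, -0.3], [0, 0, -0.3]]' --hand '[1, 1, 1, 1, 1]'

```text
clock: 14.88
tool_pos: [0.5134, 0.0956, 0.2966]
ee_rot: [[-0.993, -0.118, -0.003], [-0.118, 0.993, -0.001], [0.003, -0.0, -1.0]]
wrist_force: [1.0, 0.8, -7.3]
finger_gap: 0.315
```

Call:
apply_moves --xyz '[[0.56, -3, 0], [0.56, -3, 0], [0.56, -3, 0], [0.56, -3, 0], [0.56, -3, 0]]' --turn '[[0, 0, -0.3], [0, 0, -0.3], [0, 0, -0.2], [0, 0, 0], [0, 0, 0]]' --hand '[1, 1, 1, 1, 1]'

```text
clock: 15.3
tool_pos: [0.5412, -0.0559, 0.2966]
ee_rot: [[-0.995, -0.102, -0.003], [-0.102, 0.995, -0.001], [0.004, -0.001, -1.0]]
wrist_force: [0.4, 0.7, -7.4]
finger_gap: 0.318
```

Call:
apply_moves --xyz '[[0.56, -3, 0], [0.56, -3, 0], [0.48, -2.6, 0], [0.37, -2, 0], [0.26, -1.4, 0]]' --turn '[[0, 0, 0], [0, 0, 0], [0, 0, 0], [0, 0, 0], [0, 0, 0]]' --hand '[1, 1, 1, 1, 1]'

```text
clock: 15.72
tool_pos: [0.5636, -0.1767, 0.2965]
ee_rot: [[-0.995, -0.1, -0.003], [-0.1, 0.995, -0.002], [0.003, -0.001, -1.0]]
wrist_force: [-0.5, 0.3, -7.2]
finger_gap: 0.313
```

Call:
apply_moves --xyz '[[0.2, -1, 0], [0.1, -0.5, 0], [0.04, -0.2, 0], [0, 0, 0], [0, 0, 0]]' --turn '[[0, 0, 0], [0, 0, 0], [0, 0, 0], [0, 0, 0], [0, 0, 0]]' --hand '[1, 1, 1, 1, 1]'

```text
clock: 16.13
tool_pos: [0.5671, -0.1893, 0.2969]
ee_rot: [[-0.994, -0.105, -0.003], [-0.105, 0.995, 0.0], [0.003, 0.001, -1.0]]
wrist_force: [-0.6, 0.8, -7.6]
finger_gap: 0.322
```

```bash
python3 err.py 185.7 .5663 -.1905 .2965
python3 - <<'E'
from H import *
regs={};im={}
for c in("side","top"):
    im[c]=read_camera(c)[:,:,::-1].copy(); cv2.imwrite(f"pics/raw_p1_{c}.png",im[c])
    L=models.silhouettes("coupler",c); print(c,[(round(d["score"],2),np.round(d["rect"]).tolist()) for d in L][:3])
    if L: regs[c]=L[0]["region"]
    for l in("crossbar","handle_knob","handle_hinge"): print(l,[(round(d["score"],2),np.round(d["point"],1).tolist()) for d in models.place_of(l,c)][:2])
np.savez("reg3.npz",**regs)
o=[]
for c,(x0,y0,x1,y1) in {"side":(200,150,340,290),"top":(270,110,410,250)}.items():
    o.append(cv2.resize(im[c][y0:y1,x0:x1],(400,400),interpolation=cv2.INTER_CUBIC))
cv2.imwrite("pics/p1.png",np.hstack(o))
E
```

```text
d_cm [-0.076 -0.124 -0.039] turn_deg [-0.03 -0.18 -0.31]
q [-25.5  28.8 -12.1  49.2  -0.1 -31.5] F [-0.6  0.8 -7.6] M [-0.03  0.37 -0.01] gap 0.322 t 16.1333
side [(0.71, [267.0, 161.0, 336.0, 243.0])]
crossbar [(0.89, [318.2, 206.5])]
handle_knob [(0.87, [325.2, 170.0])]
handle_hinge [(0.58, [308.0, 210.0])]
top [(0.93, [312.0, 129.0, 353.0, 180.0])]
crossbar [(0.63, [334.0, 152.5])]
handle_knob [(0.55, [349.5, 131.3])]
handle_hinge [(0.66, [339.1, 159.0]), (0.45, [337.6, 181.6])]
```

View pics/p1.png

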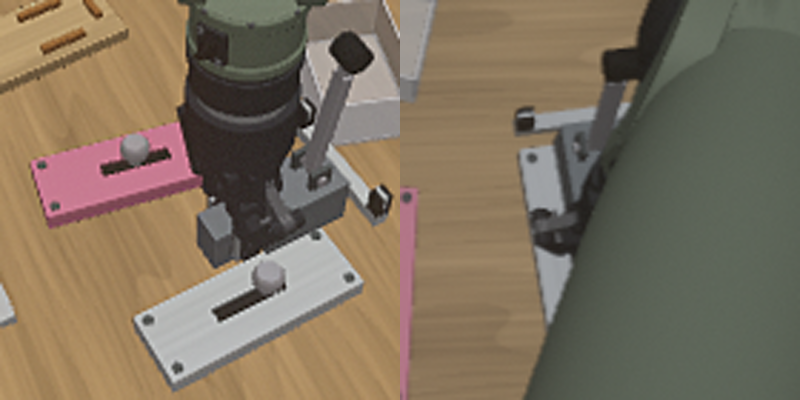

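```bash
cat > ov.py <<'E'
from H import *
def model6(p,a):  # x y z(cm) yaw pitch(deg)
    P=coupler(a)
    t=np.radians(p[4]); Ry=np.array([[np.cos(t),0,np.sin(t)],[0,1,0],[-np.sin(t),0,np.cos(t)]])
    return place([q@Ry.T for q in P],p[0]/100,p[1]/100,p[2]/100,np.radians(p[3]))
def draw(tag,p,a,out,B):
    o=[]
    for c,(x0,y0,x1,y1) in B.items():
        k=6
        im=cv2.resize(cv2.imread(f"pics/raw_{tag}_{c}.png"),None,fx=k,fy=k,interpolation=cv2.INTER_CUBIC)
        for q in model6(p,a): cv2.polylines(im,[cv2.convexHull(((proj(c,q)+.5)*k).astype(np.int32))],True,(0,255,0),1)
        im=im[y0*k:y1*k,x0*k:x1*k]; o.append(cv2.resize(im,(400,int(im.shape[0]*400/im.shape[1]))))
    m=max(map(len,o)); o=[cv2.copyMakeBorder(i,0,m-len(i),0,0,cv2.BORDER_CONSTANT) for i in o]
    cv2.imwrite(out,np.hstack(o))
E
python3 - <<'E'
from ov import *
B={"side":(262,155,342,255),"top":(305,120,365,195)}
t=np.array([.5671,-.1893]); y=6.0
p=[56.71+3.85*np.cos(np.radians(y)),-18.93+3.85*np.sin(np.radians(y)),29.69-17.9,y,0]
print(p); draw("p1",p,1.74,"pics/ovp1.png",B)
E
```

```text
[np.float64(60.538909297167855), np.float64(-18.527565416419534), 11.790000000000003, 6.0, 0]
```

View pics/ovp1.png

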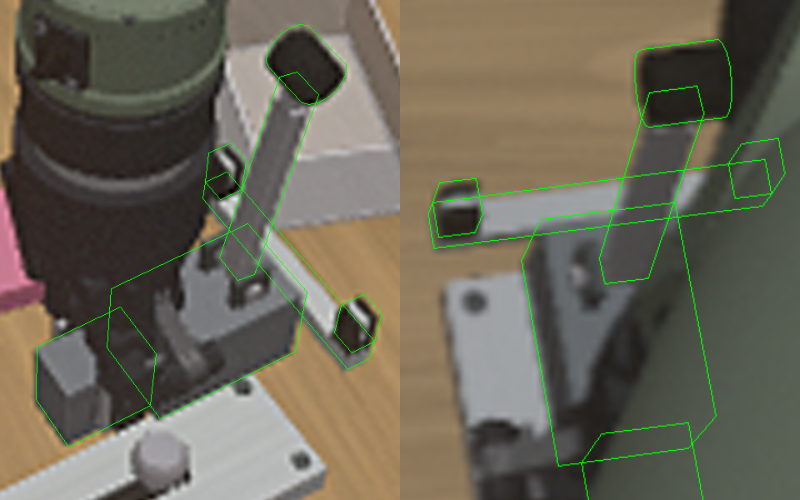

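Call:
apply_moves --xyz '[[0, 0, -0.8], [0, 0, -1.5], [0, 0, -1.5], [0, 0, -1.3], [0, 0, -0.8]]' --turn '[[0, 0, -0.3], [0, 0, 0], [0, 0, 0], [0, 0, 0], [0, 0, 0]]' --hand '[1, 1, 1, 1, 1]'

```text
clock: 17.05
tool_pos: [0.5665, -0.19, 0.2359]
ee_rot: [[-0.995, -0.098, -0.005], [-0.098, 0.995, 0.001], [0.005, 0.001, -1.0]]
wrist_force: [-0.1, 0.3, -8.0]
finger_gap: 0.319
```

Call:
apply_moves --xyz '[[0, 0, -0.3], [0, 0, 0], [0, 0, 0]]' --turn '[[0, 0, 0], [0, 0, 0], [0, 0, 0]]' --hand '[1, 1, 1]'

```text
clock: 17.3
tool_pos: [0.5675, -0.1904, 0.2353]
ee_rot: [[-0.995, -0.098, -0.002], [-0.098, 0.995, -0.0], [0.002, -0.0, -1.0]]
wrist_force: [-0.7, 0.3, -7.0]
finger_gap: 0.318
```

```bash
python3 err.py 185.7 .5663 -.1905 .235
python3 - <<'E'
from ov import *
for c in("side","top"): cv2.imwrite(f"pics/raw_p2_{c}.png",read_camera(c)[:,:,::-1])
s=bot.sense(); R=s["ee_rot"]; y=np.degrees(np.arctan2(-R[1,0],-R[0,0])); t=s["tool_pos"]*100
print(t,y)
p=[t[0]+3.85*np.cos(np.radians(y)),t[1]+3.85*np.sin(np.radians(y)),t[2]-17.9,y,0]
print(np.round(p,2)); draw("p2",p,1.74,"pics/ovp2.png",{"side":(252,175,332,275),"top":(305,130,365,205)})
E
```

```text
d_cm [-0.12  -0.01  -0.033] turn_deg [ 0.02 -0.12  0.07]
q [-25.6  32.8 -15.7  41.7  -0.1 -31.2] F [-0.7  0.3 -7. ] M [-0.04  0.32  0.01] gap 0.318 t 17.3
[ 56.77609112 -19.0500826   23.59545696] 5.636081911675128
[ 60.61 -18.67   5.7    5.64   0.  ]
```

View pics/ovp2.png

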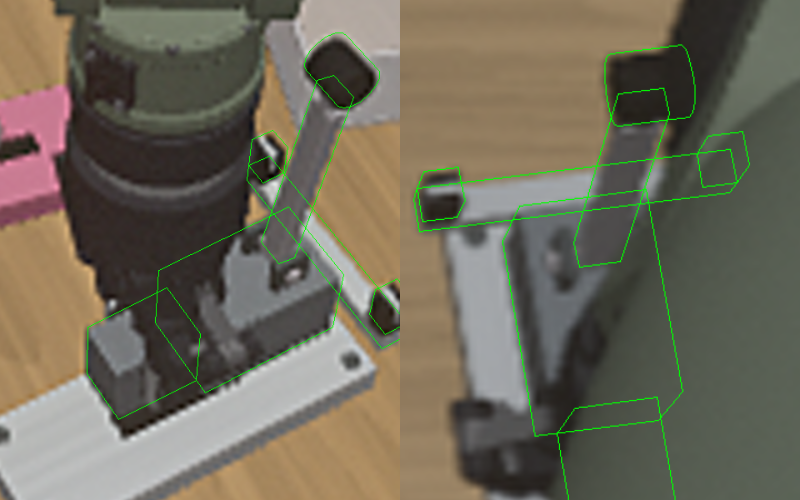

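Call:
apply_moves --xyz '[[-0.12, 0, 0], [0, 0, -0.2], [0, 0, -0.2], [0, 0, -0.2], [0, 0, 0]]' --turn '[[0, 0, 0], [0, 0, 0], [0, 0, 0], [0, 0, 0], [0, 0, 0]]' --hand '[1, 1, 1, 1, 1]'

```text
clock: 17.82
tool_pos: [0.5658, -0.1901, 0.2285]
ee_rot: [[-0.995, -0.098, -0.003], [-0.098, 0.995, 0.0], [0.003, 0.0, -1.0]]
wrist_force: [0.1, 0.6, -7.5]
finger_gap: 0.322
```

Call:
apply_moves --xyz '[[0, 0, -0.15], [0, 0, -0.15], [0, 0, -0.15], [0, 0, 0]]' --turn '[[0, 0, 0], [0, 0, 0], [0, 0, 0], [0, 0, 0]]' --hand '[1, 1, 1, 1]'

```text
clock: 18.15
tool_pos: [0.5659, -0.1902, 0.2241]
ee_rot: [[-0.995, -0.098, -0.003], [-0.098, 0.995, 0.0], [0.003, 0.0, -1.0]]
wrist_force: [0.9, 0.1, -7.0]
finger_gap: 0.317
```

```bash
python3 err.py 185.7 .5663 -.1905 .209
```

```text
d_cm [ 0.042 -0.034 -1.509] turn_deg [-0.   -0.18  0.06]
q [-25.6  33.4 -16.4  40.3  -0.1 -31.3] F [ 0.9  0.1 -7. ] M [ 0.    0.37 -0.02] gap 0.317 t 18.15
```

Call:
apply_moves --xyz '[[0, 0, -0.15], [0, 0, -0.15], [0, 0, 0]]' --turn '[[0, 0, 0], [0, 0, 0], [0, 0, 0]]' --hand '[1, 1, 1]'

```text
clock: 18.4
tool_pos: [0.5659, -0.1902, 0.2212]
ee_rot: [[-0.995, -0.098, -0.003], [-0.098, 0.995, -0.0], [0.003, 0.0, -1.0]]
wrist_force: [0.6, 0.4, -7.2]
finger_gap: 0.321
```

Call:
apply_moves --xyz '[[0, 0, -0.15], [0, 0, -0.15], [0, 0, 0]]' --turn '[[0, 0, 0], [0, 0, 0], [0, 0, 0]]' --hand '[1, 1, 1]'

```text
clock: 18.65
tool_pos: [0.5659, -0.1902, 0.2182]
ee_rot: [[-0.995, -0.098, -0.003], [-0.098, 0.995, -0.0], [0.003, 0.0, -1.0]]
wrist_force: [-0.3, -0.9, -7.6]
finger_gap: 0.319
```

Call:
apply_moves --xyz '[[0, 0, -0.15], [0, 0, -0.15], [0, 0, 0]]' --turn '[[0, 0, 0], [0, 0, 0], [0, 0, 0]]' --hand '[1, 1, 1]'

```text
clock: 18.9
tool_pos: [0.5659, -0.1902, 0.2152]
ee_rot: [[-0.995, -0.098, -0.003], [-0.098, 0.995, -0.0], [0.003, 0.0, -1.0]]
wrist_force: [0.6, -0.0, -8.3]
finger_gap: 0.32
```

Call:
apply_moves --xyz '[[0, 0, -0.15], [0, 0, -0.15], [0, 0, -0.15], [0, 0, 0]]' --turn '[[0, 0, 0], [0, 0, 0], [0, 0, 0], [0, 0, 0]]' --hand '[1, 1, 1, 1]'

```text
clock: 19.23
tool_pos: [0.5659, -0.1902, 0.2106]
ee_rot: [[-0.995, -0.098, -0.003], [-0.098, 0.995, 0.0], [0.003, 0.0, -1.0]]
wrist_force: [-0.0, -0.3, -7.4]
finger_gap: 0.32
```

Call:
apply_moves --xyz '[[0, 0, -0.15], [0, 0, -0.15], [0, 0, -0.1], [0, 0, 0]]' --turn '[[0, 0, 0], [0, 0, 0], [0, 0, 0], [0, 0, 0]]' --hand '[1, 1, 1, 1]'

```text
clock: 19.57
tool_pos: [0.5659, -0.1902, 0.2067]
ee_rot: [[-0.995, -0.098, -0.003], [-0.098, 0.995, -0.0], [0.003, 0.0, -1.0]]
wrist_force: [0.4, 0.2, -8.2]
finger_gap: 0.316
```

Call:
apply_moves --xyz '[[0, 0, -0.1], [0, 0, -0.1], [0, 0, -0.1], [0, 0, 0]]' --turn '[[0, 0, 0], [0, 0, 0], [0, 0, 0], [0, 0, 0]]' --hand '[1, 1, 1, 1]'

```text
clock: 19.9
tool_pos: [0.566, -0.1902, 0.2038]
ee_rot: [[-0.995, -0.098, -0.003], [-0.098, 0.995, -0.0], [0.003, 0.0, -1.0]]
wrist_force: [0.6, -0.2, -7.0]
finger_gap: 0.32
```

Call:
apply_moves --xyz '[[0, 0, -0.1], [0, 0, -0.1], [0, 0, 0]]' --turn '[[0, 0, 0], [0, 0, 0], [0, 0, 0]]' --hand '[1, 1, 1]'

```text
clock: 20.15
tool_pos: [0.566, -0.1902, 0.2018]
ee_rot: [[-0.995, -0.098, -0.003], [-0.098, 0.995, -0.0], [0.003, 0.0, -1.0]]
wrist_force: [-0.7, 1.0, -7.3]
finger_gap: 0.318
```

Call:
apply_moves --xyz '[[0, 0, -0.08], [0, 0, -0.08], [0, 0, 0]]' --turn '[[0, 0, 0], [0, 0, 0], [0, 0, 0]]' --hand '[1, 1, 1]'

```text
clock: 20.4
tool_pos: [0.566, -0.1902, 0.2003]
ee_rot: [[-0.995, -0.098, -0.003], [-0.098, 0.995, -0.0], [0.003, 0.0, -1.0]]
wrist_force: [0.3, -0.4, -7.5]
finger_gap: 0.316
```

Call:
apply_moves --xyz '[[0, 0, -0.06], [0, 0, 0]]' --turn '[[0, 0, 0], [0, 0, 0]]' --hand '[1, 1]'

```text
clock: 20.57
tool_pos: [0.566, -0.1903, 0.1999]
ee_rot: [[-0.995, -0.098, -0.002], [-0.098, 0.995, -0.0], [0.002, 0.0, -1.0]]
wrist_force: [-0.2, 0.1, -6.5]
finger_gap: 0.317
```

Call:
apply_moves --xyz '[[0, 0, -0.05], [0, 0, 0]]' --turn '[[0, 0, 0], [0, 0, 0]]' --hand '[1, 1]'

```text
clock: 20.73
tool_pos: [0.5661, -0.1903, 0.1997]
ee_rot: [[-0.995, -0.098, -0.002], [-0.098, 0.995, -0.0], [0.002, -0.0, -1.0]]
wrist_force: [-1.7, 0.1, -3.9]
finger_gap: 0.317
```

```bash
python3 err.py 185.7 .5663 -.1905 .199
```

```text
d_cm [ 0.021 -0.021 -0.074] turn_deg [ 0.02 -0.13  0.06]
q [-25.6  35.2 -17.5  37.4  -0.1 -31.3] F [-1.7  0.1 -3.9] M [0.11 0.46 0.01] gap 0.317 t 20.7333
```

Call:
apply_moves --xyz '[[0, 0, -0.05], [0, 0, 0]]' --turn '[[0, 0, 0], [0, 0, 0]]' --hand '[1, 1]'

```text
clock: 20.9
tool_pos: [0.5661, -0.1903, 0.1996]
ee_rot: [[-0.995, -0.098, -0.002], [-0.098, 0.995, -0.0], [0.002, -0.0, -1.0]]
wrist_force: [-2.8, 1.3, 2.4]
finger_gap: 0.318
```

```bash
python3 err.py 185.7 .5663 -.1905 .199
```

```text
d_cm [ 0.024 -0.022 -0.057] turn_deg [ 0.03 -0.12  0.06]
q [-25.6  35.3 -17.5  37.3  -0.1 -31.3] F [-2.8  1.3  2.4] M [0.23 0.64 0.  ] gap 0.318 t 20.9
```

Call:
apply_moves --xyz '[[0, 0, 0], [0, 0, 0], [0, 0, 0], [0, 0, 0]]' --turn '[[0, 0, 0], [0, 0, 0], [0, 0, 0], [0, 0, 0]]' --hand '[0.2, 0, -0.3, -0.6]'

```text
clock: 21.23
tool_pos: [0.5666, -0.1905, 0.1993]
ee_rot: [[-0.995, -0.098, -0.001], [-0.098, 0.995, -0.001], [0.001, -0.001, -1.0]]
wrist_force: [-0.9, 0.2, -0.5]
finger_gap: 0.768
```

```bash
python3 err.py 185.7 .5663 -.1905 .199;python3 - <<'E'
from ov import *
for c in("side","top"): cv2.imwrite(f"pics/raw_p3_{c}.png",read_camera(c)[:,:,::-1])
p=[60.46,-18.64,2.0,5.7,0]
draw("p3",p,1.74,"pics/ovp3.png",{"side":(245,185,335,285),"top":(300,130,360,205)})
E
```

```text
d_cm [-0.031 -0.002 -0.032] turn_deg [ 0.05 -0.05  0.06]
q [-25.6  35.3 -17.5  37.3  -0.1 -31.3] F [-0.9  0.2 -0.5] M [-0.03 -0.01 -0.01] gap 0.768 t 21.2333
```

View pics/ovp3.png

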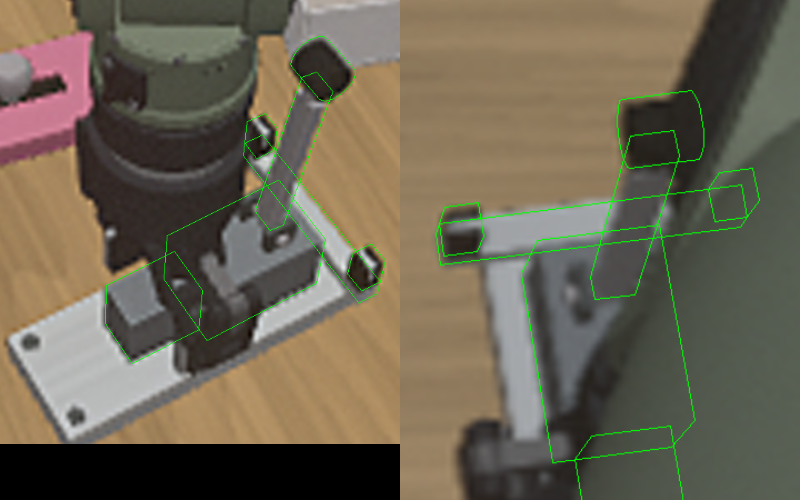

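Call:
apply_moves --xyz '[[0, 0, 0], [0, 0, 1], [0, 0, 2.5], [0, 0, 4], [0, 0, 4]]' --turn '[[0, 0, 0], [0, 0, 0], [0, 0, 0], [0, 0, 0], [0, 0, 0]]' --hand '[-1, -1, -1, -1, -1]'

```text
clock: 21.75
tool_pos: [0.5653, -0.1899, 0.3147]
ee_rot: [[-0.995, -0.098, -0.005], [-0.098, 0.995, 0.001], [0.005, 0.002, -1.0]]
wrist_force: [0.7, -0.8, -0.7]
finger_gap: 0.996
```

Call:
apply_moves --xyz '[[0, 0, 4], [0, 0, 3.5], [0, 0, 1.5], [0, 0, 0], [0, 0, 0]]' --turn '[[0, 0, 0], [0, 0, 0], [0, 0, 0], [0, 0, 0], [0, 0, 0]]' --hand '[-1, -1, -1, -1, -1]'

```text
clock: 22.17
tool_pos: [0.5662, -0.1903, 0.4054]
ee_rot: [[-0.995, -0.098, 0.0], [-0.098, 0.995, -0.001], [0.0, -0.001, -1.0]]
wrist_force: [0.1, -0.4, -1.9]
finger_gap: 1.001
```

```bash
python3 err.py 185.7 .6543 -.1818 .41;python3 - <<'E'
from ov import *
regs={}
for c in("side","top"):
    cv2.imwrite(f"pics/raw_p4_{c}.png",read_camera(c)[:,:,::-1])
    L=models.silhouettes("coupler",c); print(c,[(round(d["score"],2),np.round(d["rect"]).tolist()) for d in L][:3])
    regs[c]=L[0]["region"]
np.savez("reg4.npz",**regs)
f=lambda p:-iou(mask("side",model6([p[0],p[1],2.0,5.7+p[2]*10,p[3]*10],1.74+p[4])),regs["side"])
x0=np.array([60.5,-18.67,0,0,0])
r=minimize(f,x0,method="Nelder-Mead",options=dict(initial_simplex=np.vstack([x0,x0+np.diag([.5,.5,.4,.3,.1])]),xatol=.01,fatol=1e-4,maxiter=400)); print(r.x,r.fun,f(x0))
draw("p4",[60.5,-18.67,2.0,5.7,0],1.74,"pics/ovp4.png",{"side":(245,185,335,285),"top":(300,130,360,205)})
E
```

```text
d_cm [8.813 0.849 0.458] turn_deg [0.09 0.01 0.06]
q [-25.6  23.7  -3.5  62.8  -0.1 -31.3] F [ 0.1 -0.4 -1.9] M [ 0.02  0.02 -0.07] gap 1.001 t 22.1667
side [(0.76, [268.0, 193.0, 332.0, 265.0])]
top [(0.76, [306.0, 146.0, 348.0, 216.0])]
[ 6.02989610e+01 -1.85301502e+01 -6.08187972e-02  1.39072313e-01
 -2.24464790e-02] -0.9214264750480652 -0.8896466
```

View pics/ovp4.png

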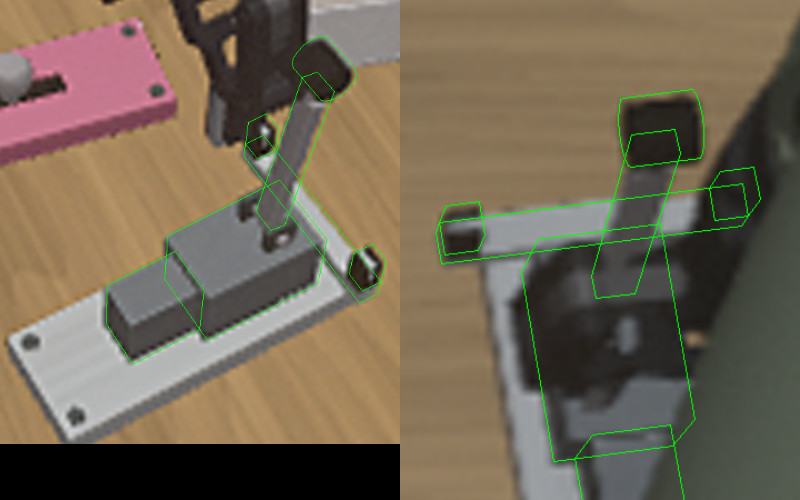

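Call:
apply_moves --xyz '[[1.5, 0.1, 0], [2.5, 0.25, 0], [2.6, 0.25, 0], [1.6, 0.16, 0], [0.6, 0.06, -1]]' --turn '[[0, 0, 0], [0, 0, 0], [0, 0, 0], [0, 0, 0], [0, 0, 0]]' --hand '[-1, -1, -1, -1, -1]'

```text
clock: 22.78
tool_pos: [0.6561, -0.1818, 0.3934]
ee_rot: [[-0.995, -0.099, -0.001], [-0.099, 0.995, -0.001], [0.001, -0.0, -1.0]]
wrist_force: [-0.5, -0.6, 0.9]
finger_gap: 0.999
```

Call:
apply_moves --xyz '[[0, 0, -2], [0, 0, -2], [0, 0, -1], [0, 0, -0.4], [0, 0, 0]]' --turn '[[0, 0, 0], [0, 0, 0], [0, 0, 0], [0, 0, 0], [0, 0, 0]]' --hand '[-1, -1, -1, -1, -0.5]'

```text
clock: 23.2
tool_pos: [0.6531, -0.182, 0.3379]
ee_rot: [[-0.995, -0.098, -0.006], [-0.098, 0.995, 0.001], [0.006, 0.002, -1.0]]
wrist_force: [0.1, -0.0, -0.7]
finger_gap: 0.883
```

Call:
apply_moves --xyz '[[0, 0, 0], [0, 0, 0]]' --turn '[[0, 0, 0], [0, 0, 0]]' --hand '[-0.3, -0.2]'

```text
clock: 23.37
tool_pos: [0.6543, -0.1823, 0.3411]
ee_rot: [[-0.995, -0.098, -0.001], [-0.098, 0.995, -0.001], [0.001, -0.001, -1.0]]
wrist_force: [0.8, -0.2, 0.2]
finger_gap: 0.612
```

```bash
python3 look.py k1 B; python3 err.py 185.7 .6543 -.1820 .34
```

```text
d_cm [-0.004  0.026 -0.122] turn_deg [ 0.06 -0.03  0.07]
q [-21.8  34.9   5.5  60.6  -0.1 -27.4] F [ 0.  -0.4  0.2] M [-0.   -0.03 -0.02] gap 0.6 t 23.4667
```

View pics/k1.png

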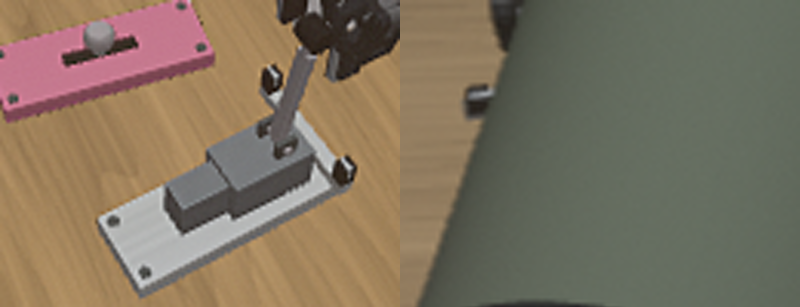

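Call:
apply_moves --xyz '[[0, 0.02, -0.05], [0, 0, 0], [0, 0, 0], [0, 0, 0], [0, 0, 0]]' --turn '[[0, 0, 0], [0, 0, 0], [0, 0, 0], [0, 0, 0], [0, 0, 0]]' --hand '[0.2, 0.35, 0.45, 1, 1]'

```text
clock: 23.88
tool_pos: [0.6542, -0.1819, 0.3398]
ee_rot: [[-0.995, -0.098, -0.002], [-0.098, 0.995, -0.001], [0.002, -0.0, -1.0]]
wrist_force: [-0.1, 0.5, 3.0]
finger_gap: 0.246
```

```bash
python3 look.py k2 B; python3 err.py 185.7 .6543 -.1820 .34
python3 - <<'E'
import numpy as np
r=11.6;c,s=np.cos(np.radians(5.7)),np.sin(np.radians(5.7))
a=1.74
for i in range(6):
    rows=[]
    for j in range(5):
        b=max(0,a-.06); d=r*(np.cos(a)-np.cos(b)); rows.append([float(round(d*c,2)),float(round(d*s,2)),float(round(r*(np.sin(b)-np.sin(a)),2))]); a=b
    print(round(a,2),rows)
E
```

```text
d_cm [ 0.01  -0.006  0.02 ] turn_deg [ 0.03 -0.1   0.06]
q [-21.8  35.    5.4  60.5  -0.1 -27.4] F [ 0.3 -0.5  2.8] M [-0.05 -0.03 -0.1 ] gap 0.245 t 23.9833
1.44 [[-0.69, -0.07, 0.1], [-0.69, -0.07, 0.06], [-0.69, -0.07, 0.01], [-0.69, -0.07, -0.03], [-0.69, -0.07, -0.07]]
1.14 [[-0.68, -0.07, -0.11], [-0.68, -0.07, -0.15], [-0.67, -0.07, -0.19], [-0.65, -0.07, -0.23], [-0.64, -0.06, -0.27]]
0.84 [[-0.62, -0.06, -0.31], [-0.6, -0.06, -0.35], [-0.58, -0.06, -0.38], [-0.56, -0.06, -0.42], [-0.53, -0.05, -0.45]]
0.54 [[-0.5, -0.05, -0.48], [-0.47, -0.05, -0.51], [-0.44, -0.04, -0.54], [-0.41, -0.04, -0.56], [-0.37, -0.04, -0.59]]
0.24 [[-0.34, -0.03, -0.61], [-0.3, -0.03, -0.63], [-0.26, -0.03, -0.64], [-0.22, -0.02, -0.66], [-0.18, -0.02, -0.67]]
0 [[-0.14, -0.01, -0.68], [-0.1, -0.01, -0.69], [-0.06, -0.01, -0.69], [-0.02, -0.0, -0.7], [0.0, 0.0, 0.0]]
```

View pics/k2.png

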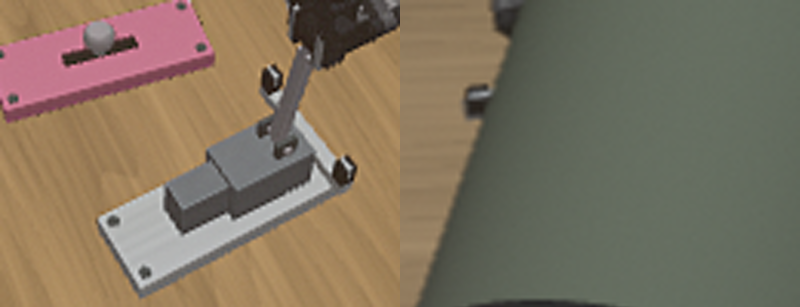

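Call:
apply_moves --xyz '[[-0.69, -0.07, 0.1], [-0.69, -0.07, 0.06], [-0.69, -0.07, 0.01], [-0.69, -0.07, -0.03], [0, 0, 0]]' --turn '[[0, 0, 0], [0, 0, 0], [0, 0, 0], [0, 0, 0], [0, 0, 0]]' --hand '[1, 1, 1, 1, 1]'

```text
clock: 24.4
tool_pos: [0.6248, -0.1848, 0.341]
ee_rot: [[-0.995, -0.097, -0.004], [-0.097, 0.995, -0.0], [0.004, 0.0, -1.0]]
wrist_force: [-2.2, -0.1, 2.9]
finger_gap: 0.247
```

```bash
python3 look.py k3 B; python3 err.py 185.7 .6543 -.1820 .34
```

```text
d_cm [ 2.852  0.276 -0.114] turn_deg [ 0.02 -0.17  0.09]
q [-22.9  32.1   0.6  58.6  -0.1 -28.5] F [-1.   0.3  4.7] M [ 0.08  0.24 -0.05] gap 0.246 t 24.5
```

View pics/k3.png

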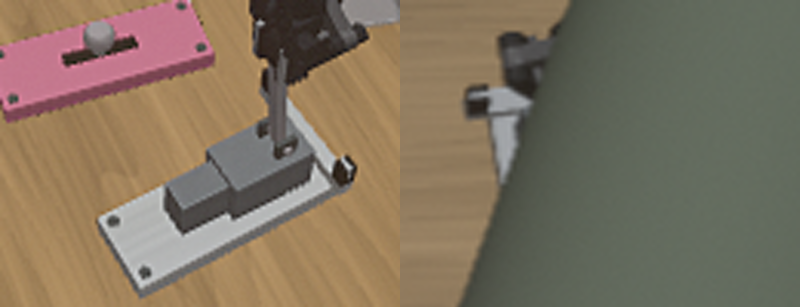

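Call:
apply_moves --xyz '[[-0.69, -0.07, -0.05], [-0.68, -0.07, -0.09], [-0.68, -0.07, -0.14], [-0.67, -0.07, -0.19], [-0.65, -0.07, -0.23]]' --turn '[[0, 0, 0], [0, 0, 0], [0, 0, 0], [0, 0, 0], [0, 0, 0]]' --hand '[1, 1, 1, 1, 1]'

```text
clock: 24.92
tool_pos: [0.5918, -0.1881, 0.3332]
ee_rot: [[-0.995, -0.098, -0.003], [-0.098, 0.995, 0.0], [0.003, 0.001, -1.0]]
wrist_force: [0.5, 1.3, 1.8]
finger_gap: 0.248
```

Call:
apply_moves --xyz '[[0, 0, 0]]' --turn '[[0, 0, 0]]' --hand '[1]'

```text
clock: 25.0
tool_pos: [0.5909, -0.1882, 0.3327]
ee_rot: [[-0.995, -0.098, -0.006], [-0.098, 0.995, 0.0], [0.006, 0.001, -1.0]]
wrist_force: [0.1, -0.2, 0.9]
finger_gap: 0.244
```

Call:
apply_moves --xyz '[[-0.64, -0.06, -0.27], [-0.62, -0.06, -0.31], [-0.6, -0.06, -0.35], [-0.58, -0.06, -0.39], [-0.56, -0.06, -0.43]]' --turn '[[0, 0, 0], [0, 0, 0], [0, 0, 0], [0, 0, 0], [0, 0, 0]]' --hand '[1, 1, 1, 1, 1]'

```text
clock: 25.42
tool_pos: [0.5619, -0.1911, 0.3156]
ee_rot: [[-0.995, -0.098, -0.003], [-0.098, 0.995, 0.0], [0.003, 0.001, -1.0]]
wrist_force: [-0.4, 2.1, 1.8]
finger_gap: 0.244
```

Call:
apply_moves --xyz '[[0, 0, 0]]' --turn '[[0, 0, 0]]' --hand '[1]'

```text
clock: 25.5
tool_pos: [0.5612, -0.1911, 0.3148]
ee_rot: [[-0.995, -0.098, -0.005], [-0.098, 0.995, 0.001], [0.005, 0.001, -1.0]]
wrist_force: [-1.3, 0.1, 0.4]
finger_gap: 0.25
```

```bash
python3 look.py k4 B; python3 err.py 185.7 .6543 -.1820 .34
```

```text
d_cm [9.219 0.91  2.436] turn_deg [-0.02 -0.25  0.07]
q [-25.9  27.4 -11.5  51.4  -0.1 -31.5] F [-2.3  0.9  1.8] M [0.23 0.44 0.07] gap 0.243 t 25.6
```

View pics/k4.png

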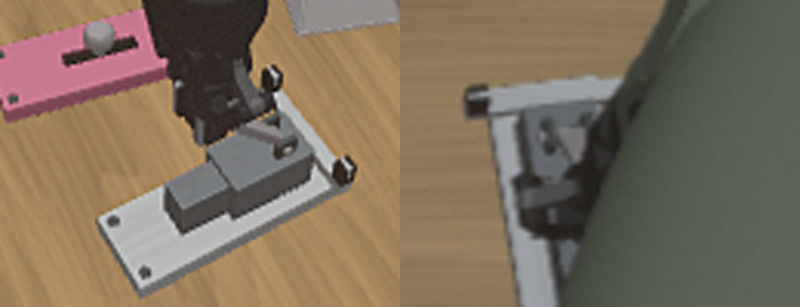

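Going smoothly, with small forces; on from about 0.9 rad.

Call:
apply_moves --xyz '[[-0.54, -0.05, -0.44], [-0.52, -0.05, -0.47], [-0.49, -0.05, -0.5], [-0.46, -0.05, -0.53], [-0.42, -0.04, -0.55]]' --turn '[[0, 0, 0], [0, 0, 0], [0, 0, 0], [0, 0, 0], [0, 0, 0]]' --hand '[1, 1, 1, 1, 1]'

```text
clock: 26.02
tool_pos: [0.5384, -0.1936, 0.2907]
ee_rot: [[-0.995, -0.099, -0.001], [-0.099, 0.995, 0.0], [0.001, 0.0, -1.0]]
wrist_force: [2.9, 1.5, -1.5]
finger_gap: 0.246
```

Call:
apply_moves --xyz '[[0, 0, 0]]' --turn '[[0, 0, 0]]' --hand '[1]'

```text
clock: 26.1
tool_pos: [0.5377, -0.1936, 0.2898]
ee_rot: [[-0.995, -0.098, -0.003], [-0.098, 0.995, 0.0], [0.003, 0.001, -1.0]]
wrist_force: [2.2, 0.4, -2.6]
finger_gap: 0.245
```

```bash
python3 look.py k5 B; python3 err.py 185.7 .6543 -.1820 .34
```

```text
d_cm [11.596  1.16   4.915] turn_deg [-0.01 -0.17  0.07]
q [-27.2  26.7 -16.7  46.7  -0.1 -32.8] F [ 2.   1.8 -3.2] M [ 0.32 -0.41 -0.06] gap 0.246 t 26.2
```

View pics/k5.png

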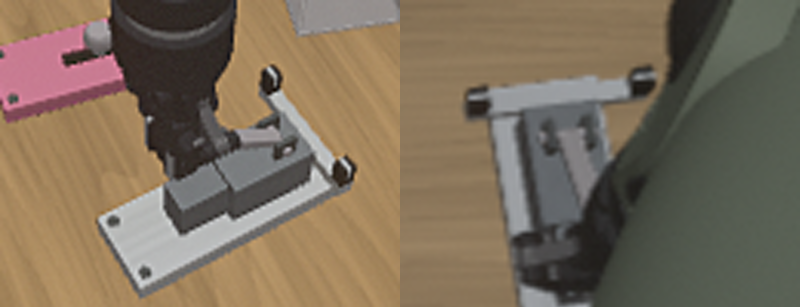

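Call:
apply_moves --xyz '[[-0.32, -0.03, -0.62], [-0.32, -0.03, -0.62], [-0.28, -0.03, -0.63], [-0.24, -0.02, -0.65], [-0.2, -0.02, -0.66]]' --turn '[[0, 0, 0], [0, 0, 0], [0, 0, 0], [0, 0, 0], [0, 0, 0]]' --hand '[1, 1, 1, 1, 1]'

```text
clock: 26.62
tool_pos: [0.5238, -0.1949, 0.2586]
ee_rot: [[-0.995, -0.098, -0.005], [-0.098, 0.995, -0.001], [0.005, -0.0, -1.0]]
wrist_force: [-4.0, -0.0, 1.3]
finger_gap: 0.245
```

Call:
apply_moves --xyz '[[0, 0, 0]]' --turn '[[0, 0, 0]]' --hand '[1]'

```text
clock: 26.7
tool_pos: [0.5236, -0.1948, 0.2578]
ee_rot: [[-0.995, -0.097, -0.006], [-0.097, 0.995, 0.0], [0.005, 0.001, -1.0]]
wrist_force: [-3.4, 0.2, 0.3]
finger_gap: 0.246
```

```bash
python3 look.py k6 B; python3 err.py 185.7 .6543 -.1820 .34
```

```text
d_cm [13.017  1.288  8.117] turn_deg [-0.   -0.28  0.1 ]
q [-27.9  27.7 -20.7  41.9  -0.1 -33.5] F [-3.1 -0.5  0.7] M [-0.04  0.78  0.05] gap 0.246 t 26.8
```

View pics/k6.png

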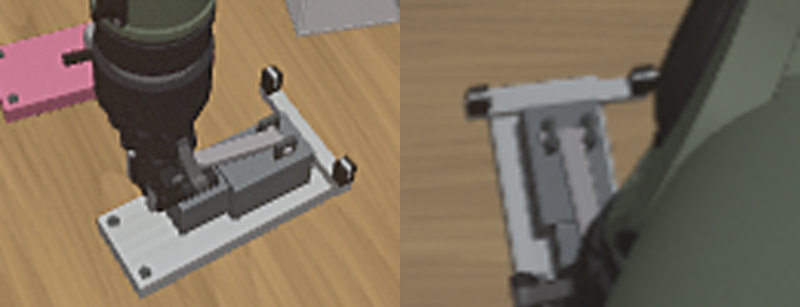

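Call:
apply_moves --xyz '[[-0.22, -0.02, -0.67], [-0.14, -0.01, -0.68], [-0.1, -0.01, -0.68], [0, 0, 0]]' --turn '[[0, 0, 0], [0, 0, 0], [0, 0, 0], [0, 0, 0]]' --hand '[1, 1, 1, 1]'

```text
clock: 27.13
tool_pos: [0.5203, -0.1953, 0.238]
ee_rot: [[-0.995, -0.098, -0.002], [-0.098, 0.995, 0.0], [0.002, 0.0, -1.0]]
wrist_force: [-0.4, -0.0, -0.9]
finger_gap: 0.246
```

Call:
apply_moves --xyz '[[-0.04, 0, -0.3], [-0.02, 0, -0.3], [0, 0, 0]]' --turn '[[0, 0, 0], [0, 0, 0], [0, 0, 0]]' --hand '[1, 1, 1]'

```text
clock: 27.38
tool_pos: [0.5198, -0.1953, 0.2328]
ee_rot: [[-0.995, -0.098, -0.002], [-0.098, 0.995, -0.0], [0.002, -0.0, -1.0]]
wrist_force: [-0.8, -0.6, -1.9]
finger_gap: 0.248
```

```bash
python3 look.py k7 B; python3 err.py 185.7 .6543 -.1820 .225
```

```text
d_cm [13.442  1.333 -0.821] turn_deg [ 0.02 -0.12  0.06]
q [-28.2  29.2 -22.8  38.2  -0.1 -33.8] F [-1.  -0.4 -1. ] M [-0.16  0.12  0.03] gap 0.248 t 27.4833
```

View pics/k7.png

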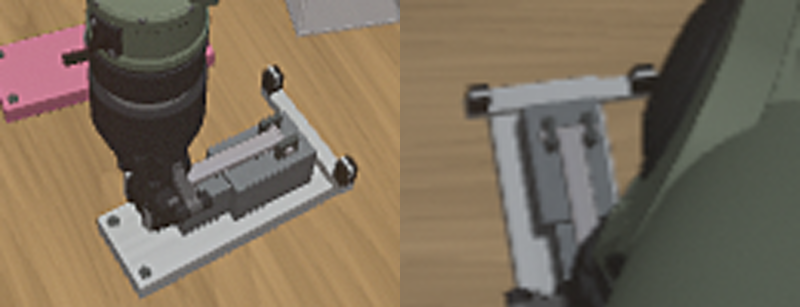

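Call:
apply_moves --xyz '[[-0.01, 0, -0.2], [-0.01, 0, -0.2], [0, 0, 0]]' --turn '[[0, 0, 0], [0, 0, 0], [0, 0, 0]]' --hand '[1, 1, 1]'

```text
clock: 27.73
tool_pos: [0.5196, -0.1953, 0.2291]
ee_rot: [[-0.995, -0.098, -0.002], [-0.098, 0.995, -0.0], [0.002, -0.0, -1.0]]
wrist_force: [-0.1, -0.3, -1.3]
finger_gap: 0.248
```

Call:
apply_moves --xyz '[[0, 0, -0.1], [0, 0, -0.1], [0, 0, 0]]' --turn '[[0, 0, 0], [0, 0, 0], [0, 0, 0]]' --hand '[1, 1, 1]'

```text
clock: 27.98
tool_pos: [0.5196, -0.1953, 0.2272]
ee_rot: [[-0.995, -0.098, -0.002], [-0.098, 0.995, -0.0], [0.002, -0.0, -1.0]]
wrist_force: [-0.5, -1.0, -0.9]
finger_gap: 0.247
```

Call:
apply_moves --xyz '[[0, 0, -0.1], [0, 0, 0]]' --turn '[[0, 0, 0], [0, 0, 0]]' --hand '[1, 1]'

```text
clock: 28.15
tool_pos: [0.5196, -0.1953, 0.2262]
ee_rot: [[-0.995, -0.098, -0.002], [-0.098, 0.995, -0.0], [0.002, -0.0, -1.0]]
wrist_force: [0.6, -0.6, -0.7]
finger_gap: 0.244
```

Call:
apply_moves --xyz '[[0, 0, -0.1], [0, 0, -0.1], [0, 0, 0]]' --turn '[[0, 0, 0], [0, 0, 0], [0, 0, 0]]' --hand '[1, 1, 1]'

```text
clock: 28.4
tool_pos: [0.5196, -0.1953, 0.2251]
ee_rot: [[-0.995, -0.098, -0.002], [-0.098, 0.995, -0.001], [0.002, -0.001, -1.0]]
wrist_force: [-2.4, -0.1, 6.8]
finger_gap: 0.245
```

Call:
apply_moves --xyz '[[0, 0, -0.1], [0, 0, 0]]' --turn '[[0, 0, 0], [0, 0, 0]]' --hand '[1, 1]'

```text
clock: 28.57
tool_pos: [0.5196, -0.1954, 0.2247]
ee_rot: [[-0.995, -0.098, -0.002], [-0.098, 0.995, -0.001], [0.002, -0.001, -1.0]]
wrist_force: [-3.9, 1.1, 13.6]
finger_gap: 0.248
```

Call:
apply_moves --xyz '[[0, 0, -0.1], [0, 0, 0]]' --turn '[[0, 0, 0], [0, 0, 0]]' --hand '[1, 1]'

```text
clock: 28.73
tool_pos: [0.5195, -0.1954, 0.2244]
ee_rot: [[-0.995, -0.098, -0.001], [-0.098, 0.995, -0.001], [0.002, -0.001, -1.0]]
wrist_force: [-5.0, 2.5, 18.3]
finger_gap: 0.246
```

Call:
apply_moves --xyz '[[0, 0, 0.15], [0, 0, 0], [0, 0, 0], [0, 0, 0], [0, 0, 0]]' --turn '[[0, 0, 0], [0, 0, 0], [0, 0, 0], [0, 0, 0], [0, 0, 0]]' --hand '[1, 0.2, -0.2, -0.6, -1]'

```text
clock: 29.15
tool_pos: [0.5193, -0.1951, 0.2234]
ee_rot: [[-0.995, -0.098, -0.003], [-0.098, 0.995, 0.0], [0.003, 0.001, -1.0]]
wrist_force: [-0.5, 0.4, -0.3]
finger_gap: 0.804
```

Call:
apply_moves --xyz '[[0, 0, 0], [0, 0, 1.5], [0, 0, 3], [0, 0, 4], [0, 0, 4]]' --turn '[[0, 0, 0], [0, 0, 0], [0, 0, 0], [0, 0, 0], [0, 0, 0]]' --hand '[-1, -1, -1, -1, -1]'

```text
clock: 29.57
tool_pos: [0.5188, -0.1949, 0.349]
ee_rot: [[-0.995, -0.098, -0.005], [-0.098, 0.995, 0.001], [0.005, 0.002, -1.0]]
wrist_force: [0.8, -1.1, 0.0]
finger_gap: 1.0
```

Call:
apply_moves --xyz '[[-3, 0, 1], [-4, 0, 0], [-4, 0, 0], [-3, 0, 0], [0, 0, 0]]' --turn '[[0, 0, 0], [0, 0, 0], [0, 0, 0], [0, 0, 0], [0, 0, 0]]' --hand '[-1, -1, -1, -1, -1]'

```text
clock: 29.98
tool_pos: [0.3746, -0.1937, 0.358]
ee_rot: [[-0.995, -0.096, -0.007], [-0.096, 0.995, 0.002], [0.007, 0.003, -1.0]]
wrist_force: [0.5, 0.6, -1.1]
finger_gap: 1.002
```

```bash
python3 err.py 185.7 .5 -.1820 .225;python3 - <<'E'
from ov import *
regs={}
for c in("side","top"):
    cv2.imwrite(f"pics/raw_p5_{c}.png",read_camera(c)[:,:,::-1])
    L=models.silhouettes("coupler",c); print(c,[(round(d["score"],2),np.round(d["rect"]).tolist()) for d in L][:3])
    if L: regs[c]=L[0]["region"]
for use in (list(regs),["side"],["top"]):
    f=lambda p:-sum(iou(mask(c,model6([p[0],p[1],p[5]*1,p[2]*10,p[3]*10],p[4])),regs[c]) for c in use)
    x0=np.array([60.5,-18.67,.57,0,0.05,2.0])
    r=minimize(f,x0,method="Nelder-Mead",options=dict(initial_simplex=np.vstack([x0,x0+np.diag([.5,.5,.4,.3,.1,.5])]),xatol=.01,fatol=1e-4,maxiter=500)); print(use,np.round(r.x,3),r.fun,f(x0))
draw("p5",[60.5,-18.67,2.0,5.7,0],0,"pics/ovp5.png",{"side":(235,195,335,290),"top":(295,140,365,240)})
E
```

```text
d_cm [ 12.541   1.169 -13.298] turn_deg [-0.13 -0.43  0.2 ]
q [-37.3   7.7 -32.8  49.8  -0.2 -42.8] F [ 0.5  0.6 -1.1] M [ 0.05  0.   -0.03] gap 1.002 t 29.9833
side [(0.64, [255.0, 212.0, 332.0, 268.0]), (0.25, [259.0, 230.0, 308.0, 262.0])]
top [(0.94, [307.0, 159.0, 357.0, 228.0]), (0.63, [314.0, 167.0, 350.0, 237.0])]
['side', 'top'] [ 6.0382e+01 -1.8650e+01  5.2700e-01  4.5000e-02 -1.7000e-02  1.8860e+00] -1.8627784252166748 -1.8024317
['side'] [ 6.0381e+01 -1.8649e+01  5.9000e-01  1.8600e-01 -4.2000e-02  1.8990e+00] -0.9403447508811951 -0.9097182
['top'] [ 60.369 -18.565   0.548  -0.227   0.103   2.016] -0.9300646781921387 -0.8927135
```

View pics/ovp5.png

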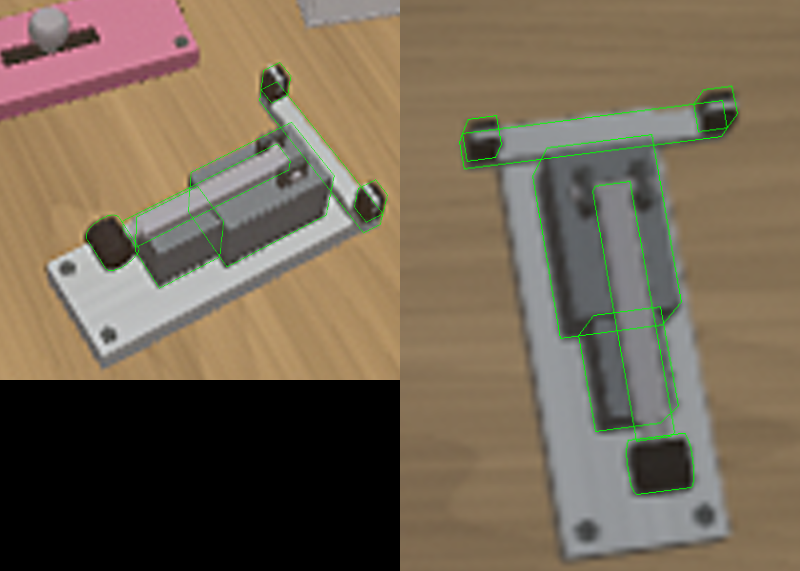

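View pics/raw_p5_side.png

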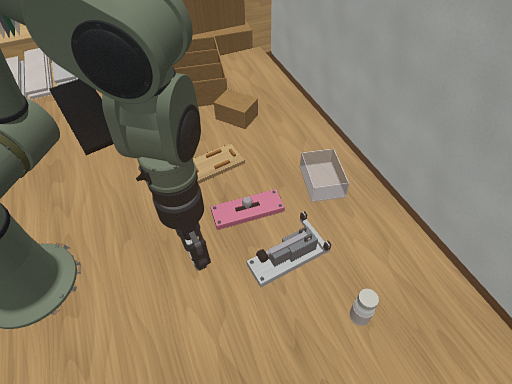

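```bash
python3 -c "
from station import bot
print(bot.hand_in())"
```

```text
the job is handed in; nothing more can be done
None
```

The holder is mounted on the ball of the bench plate, flush and locked, and I handed the job in at about 30 s of the 72 s allowed. The hand-in gives no verdict.

- **Handle raised:** I gripped the knob by its ends and followed its arc to about 1.74 rad. The holder stayed down on its rest, with no more than about 7 N at the wrist.
- **Carry and lowering:** I gripped the tail, carried the holder over level, and lowered it at the ball position seen in the images (x about +18 mm in the slot). The ball went in without a measurable touch. The underside met the plate at the expected height with about 10 N.
- **Lock:** I brought the handle down along its arc until it stopped hard at the height expected for 0 rad, pressing with 18 N. I then let go and moved the arm clear.

**Last checks:**
- **Seat:** the fit to both pictures puts the underside at 19 mm, against 20 mm for the plate top.
- **Line-up:** the holder is turned 5.3° against the plate's 5.7°, within what the pictures can resolve.
- **Handle angle:** both cameras together give about 0 rad. The top view alone gave 0.10 rad, and its pitch estimate disagreed with the side view's by a few degrees. I trusted the side view and the felt stop instead.
- **Other things:** the pink plate, bin, carton and jar look unmoved in the side view. The strips were hidden behind the arm there, but nothing came near them.

**One slip:** on the first approach joint 6 reached the end of its range and the arm stopped short, touching nothing. I turned the gripper half round and carried on.

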